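# Fetch the swage block from behind the jar, burner and mandrel

### The arm

A 7-joint arm with a two-finger parallel gripper is mounted at the origin on the work surface. World frame = base frame: x ahead of the robot, y to its left, z up, the work surface at z = 0. Lengths are in m, angles in rad, forces in N, time in s.
With the tool pointing down it reaches from about 0.4 to 0.85 m from the base axis. Payload 6.9 kg.
Tool frame: the origin (TCP) lies on the centre line of the jaws, within the pads' length; the fingertips stand 19 mm ahead of it and the grasp point (between the pads) is the TCP; z points along the fingers, y is the line along which they close (so a half turn about z gives the same grasp; the last joint's range is limited). The gripper opens to 85 mm and grips with 20 to 120 N. Pads are 22 mm wide; open, the fingers measure 114 mm over their backs; the gripper's body (76 mm by 85 mm) begins 54 mm behind the grasp point. The pads swing forward as they close: fully open they stand 13 mm farther back than shut.
Start: joints at [-1.012, 0.507, -0.238, 1.5, 0.126, 1.149, -0.155], TCP at [0.273, 0.562, 0.25] pointing down, gripper open.
Joint ranges: [-3.08, 3.08], [-0.24, 2.05], [-1.43, 1.35], [0, 2.5], [-1.52, 4.66], [0.17, 1.96], [-2.89, 2.89]. Speed limits (rad/s): [2.39, 2.39, 3.14, 3.14, 3.14, 3.14, 3.14].

### API

Orientations are given as [roll, pitch, yaw] about the fixed x, y, z axes, in that order (R = Rz(yaw) Ry(pitch) Rx(roll)).
In Python, from rig import read_state, read_camera, camera_params, close_job gives the robot as it stands.
- The arm moves only by the tool drive_tool, never from a script. Its argument "increments" is one flat list of numbers, 4 for each row, row after row: the shift along the tool's x, y, z in mm, then the turn about the tool's z in rad. In form: [dx, dy, dz, spin, dx, dy, dz, spin, ...]. A call has exactly 8 rows; each row shifts and turns the commanded pose from where the row before left it, along the tool's axes as they then stand; what a row does not reach is not made up. A row lasts 1/8 s, in which the tool goes at most 62.5 mm and 10.7 degrees, less where a joint would pass 70% of its speed; a pose out of reach is approached as far as the arm can. A call is refused whole if a number of a shift passes 62.5 or a number of a turn 0.188, either way. A call with a gripper value outside its range is refused whole. "gripper" is the finger opening in mm, from 0 to 85.4, set as the call begins (left out, the last holds). The fingers move at their own pace and stop on an object; "force" is the grip in N (left out, the last holds). Time passes only in rows, so rows that do not move let the fingers close, or fill a call up. It gives the time, the measured TCP pose, the force, the opening and the grip force at its end, in the units of the state.
- read_state(): the state, without advancing time (a new reading comes with each control period).
- read_camera(name): name is "scene" or "top" or "wrist"; returns the picture (420x560x3 uint8, red, green, blue); there is no depth.
- camera_params(name): a dict with "K" (3x3 intrinsics, pixels), "origin" and "orientation" of the camera in the world; the wrist camera has in their place "T_tool_cam" (4x4, takes a point from camera to tool coordinates, whose origin is the TCP and whose axes are the flange's). Camera axes: x right, y down, z forward; pixel columns grow to the right and rows downward; lengths in m; the calibration is good to about 2 mm. A picture is of the moment at which its call begins: read the wrist's pose just before it. camera_params takes no time and is no camera call.
- close_job(): hands the job in; it is judged then, once.
The state is a dict: "time": time; "joint_positions": joint angles; "joint_vel": joint speeds; "effort": joint torques, N m; "position": TCP position; "eef_rot": TCP orientation; "ft_force": force on the tool from outside, world axes, zero at the start; "torque": the same for the moment, N m; "grip_width": finger opening in m; "grip_force": force on a finger pad.
Only numpy, scipy, OpenCV 4.12 (cv2) and the standard library are available. Lean on these libraries where they do the work, as an engineer would, in place of code of your own. Each camera call takes 0.05 s, during which the arm holds its last target. There are 200 camera calls.

### The job

The grooved steel swage block lies at the back of the wooden tool rack, shut in by the jar, the spirit burner and the ring mandrel. First stand all three of those aside in the shallow metal tray; with them there, lift the block out and lay it grooves up in the middle of the black rubber pad, lengthwise along the pad; then put the jar, the burner and the mandrel back in the rack, each on the very spot it came from. Keep the three upright throughout, and leave the caliper, the ring clamp and the hammer as they lie.

Things in the scene. Friction and masses are not known exactly. Their poses are not given: they have to be found in the camera images.
- rack: Fixed open-topped rack of light wood, 190 (its x) x 250 (its y) mm: floor 10 mm thick, walls 8 mm thick; back board (+x) 40 mm high, cheeks 30, front lip (-x) 15. Origin: centre of underside, on the bench top. Jar, burner and mandrel stand in it in a row along its y, 66 mm apart, 40 mm in front (-x) of its centre, in varying order; the block lies behind, centred 20 mm to +x of the rack's centre.
- jar: Clear glass jar with a broad paper label and a wide white screw lid, 88 mm high; body 52 mm diameter, lid 46 mm diameter from 64 to 88 mm height, one solid piece with the jar; about 0.18 kg. Origin: centre of its underside, z up along its axis. Take it by the lid.
- burner: Spirit burner, 102 mm high: amber glass body, 54 mm diameter at the foot and tapering up, brass collar, and a narrow steel cap 27 mm in diameter from 68 to 94 mm height, then tapering to 20 mm at the top; one solid piece; about 0.2 kg. Origin: centre of its underside, z up. Take it by the straight part of the cap.
- mandrel: Steel stepped ring mandrel standing on a round foot, 107 mm high: foot 52 mm diameter x 12 mm, then steps 32 mm (to 45 mm height), 26 mm (to 75 mm) and 20 mm diameter (75 to 107 mm); about 0.6 kg. Origin: centre of its underside, z up. Take it by the top step.
- block: Steel swage block, 100 (its x) x 45 (its y) x 28 mm high, five graded half-round grooves across its top; about 0.75 kg. Origin: centre of underside. It lies along the rack's y, about 11 mm behind the row of three, which are too tall to bring a gripper down over it, and 44 mm from the back board. Grip it across its 45 mm width.
- tray: Shallow open metal tray, fixed, 250 (its x) x 120 (its y) mm, floor 3 mm thick, rim 11 mm high: the side area. Origin: centre of underside, on the bench top. It has room for the three in a row along its x, 72 mm apart. It lies on one side of the rack and the pad on the other; which side varies.
- pad: Black rubber pad, fixed, 150 (its x) x 100 (its y) x 12 mm high. Origin: centre of its underside, on the bench top.
- caliper: Bystander: brass and steel sliding caliper lying on the bench between robot and rack, 150 mm long along its x, 8 mm high. Origin on the bench top beneath the middle of the beam.
- ringclamp: Bystander: wooden ring clamp with a brass band lying on the bench between robot and rack, about 147 mm long along its x, 28 mm high. Origin: centre of the underside of its wooden body.
- hammer: Bystander: chasing hammer lying on the bench beyond the rack, about 225 mm long along its x (head at +x), 26 mm high. Origin on the bench top near the middle of the handle.

How it is judged:
By the outcome, as a careful person would: the job done as asked, in the order asked, and still so for the second after the job is handed in, with the robot touching nothing.
It also fails if it takes over 141 s, if anything falls off the work surface, if the arm or the gripper's body presses on something with over 40 N, if the wrist force passes 120 N, or if a joint passes its speed limit or range.

## Working session

There is one attempt and no reset: what is moved stays moved. The work goes in short steps, Python scripts to look and compute and a tool call to move; the robot and the scene stay as the last step left them, time stands still between calls to the robot, and variables do not carry over. Pictures are saved under pics/ and viewed, at most 14 in all, crops included, and the job is handed in when it is done.

Besides the shell and the picture viewer there is one more tool, called as a command line: name --argument value ..., lists and objects as JSON in quotes. drive_tool: Moves the arm, as the interface text tells. Its arguments: {"type":"object","properties":{"increments":{"type":"array","items":{"type":"number"}},"gripper":{"type":"number"},"force":{"type":"number"}},"required":["increments"]}

```bash
mkdir -p pics; ls; python3 - <<'E'
from rig import *
import cv2,numpy as np
s=read_state();print(s)
for n in("scene","top"):
    im=read_camera(n);cv2.imwrite(f"pics/{n}0.png",im[:,:,::-1]);print(n,camera_params(n))
print(camera_params("wrist"))
E
```

```text
pics
{'time': 0.0, 'joint_positions': array([-1.01247106,  0.50835923, -0.23753183,  1.50116813,  0.12570252,
        1.14889733, -0.15482223]), 'joint_vel': array([-0.00014119,  0.00087239, -0.00033834, -0.00165721, -0.00133303,
        0.00033467,  0.00078187]), 'effort': array([ 6.35740957e-05, -6.20608163e+01, -2.18665235e+00, -2.49659193e+01,
        1.28150071e-02,  1.16301046e-02,  4.05556079e-06]), 'position': array([0.27329706, 0.56153962, 0.24940443]), 'eef_rot': array([-3.13975165e+00,  3.35496357e-05,  2.68877372e+00]), 'ft_force': array([-0.58486331,  0.00110686,  0.03765281]), 'torque': array([-0.03934162, -0.01148047, -0.02028151]), 'grip_force': 0.0, 'grip_width': 0.08572240963976938}
scene {'K': array([[520.84357712,   0.        , 274.82061455],
       [  0.        , 520.84357712, 209.80045472],
       [  0.        ,   0.        ,   1.        ]]), 'origin': array([1.13252029, 0.76207525, 0.84815707]), 'orientation': array([-2.26726211, -0.01442081,  2.50855708])}
top {'K': array([[455.33359063,   0.        , 269.08572399],
       [  0.        , 455.33359063, 214.00657285],
       [  0.        ,   0.        ,   1.        ]]), 'origin': array([0.36886689, 0.01127282, 1.00573564]), 'orientation': array([-2.93438617e+00,  8.83502468e-04, -1.62006098e+00])}
{'K': array([[289.60663456,   0.        , 281.8871249 ],
       [  0.        , 289.60663456, 204.16923455],
       [  0.        ,   0.        ,   1.        ]]), 'T_tool_cam': array([[-2.76696043e-04, -9.53989664e-01, -2.99839363e-01,
         7.53839053e-02],
       [ 9.99999961e-01, -2.78221582e-04, -3.76051979e-05,
        -4.85590037e-04],
       [-4.75468118e-05, -2.99839362e-01,  9.53989704e-01,
        -1.23507712e-01],
       [ 0.00000000e+00,  0.00000000e+00,  0.00000000e+00,
         1.00000000e+00]])}
```

View pics/scene0.png

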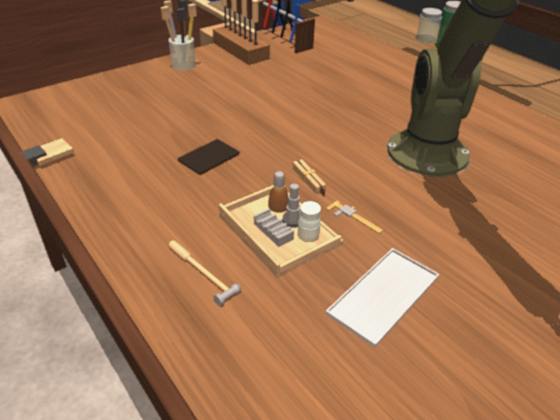

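View pics/top0.png

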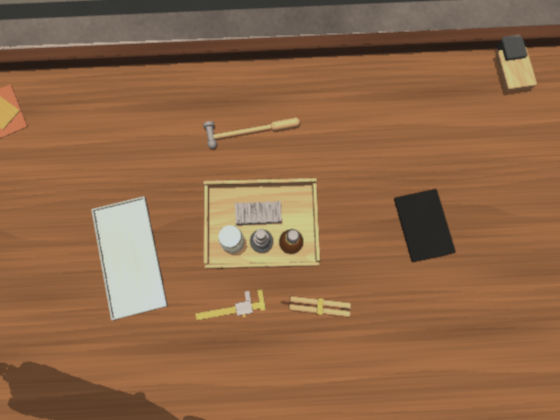

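Scene: the tray is at top-view (130,258), +y side, and the pad at (425,225). The row runs jar (231,238), mandrel (262,240), burner (291,240), with the block at (258,213). Next I'll measure by masks.

```bash
cat > h.py <<'E'
from rig import *
import cv2,numpy as np
from scipy.spatial.transform import Rotation as R
def cam(n,st=None):
    p=camera_params(n)
    if n=="wrist":
        T=np.eye(4);T[:3,:3]=R.from_euler('xyz',st["eef_rot"]).as_matrix();T[:3,3]=st["position"]
        T=T@p["T_tool_cam"];return p["K"],T[:3,3],T[:3,:3]
    return p["K"],np.array(p["origin"]),R.from_euler('xyz',p["orientation"]).as_matrix()
def ray(c,uv):
    K,o,M=c;d=M@np.linalg.solve(K,[uv[0],uv[1],1]);return o,d/np.linalg.norm(d)
def onz(c,uv,z):
    o,d=ray(c,uv);return o+d*(z-o[2])/d[2]
def proj(c,P):
    K,o,M=c;q=K@(M.T@(np.asarray(P)-o));return q[:2]/q[2]
def tri(c1,a,c2,b):
    o,d=ray(c1,a);p,e=ray(c2,b)
    t=np.linalg.lstsq(np.c_[d,-e],p-o,rcond=None)[0];A=o+t[0]*d;B=p+t[1]*e
    return (A+B)/2,np.linalg.norm(A-B)
def big(m):
    cs,_=cv2.findContours(m.astype(np.uint8),cv2.RETR_EXTERNAL,cv2.CHAIN_APPROX_NONE)
    return max(cs,key=cv2.contourArea)
E
python3 - <<'E'
from h import *
I={n:cv2.imread(f"pics/{n}0.png") for n in("scene","top")}
t=I["top"];s=I["scene"]
c=cam("top")
def rect(m,z,name):
    b=big(m);r=cv2.minAreaRect(np.array([onz(c,p[0],z)[:2]*1000 for p in b],np.float32));print(name,r, cv2.boundingRect(b))
roi=np.zeros(t.shape[:2],bool);roi[180:275,385:470]=1
rect((t.max(2)<25)&roi,.012,"pad")
roi[:]=0;roi[190:330,80:175]=1
rect((t[:,:,0]>110)&roi,.008,"tray")
for z in (0.0,.03): 
    roi[:]=0;roi[170:280,195:330]=1
    rect((t[:,:,1]>95)&roi,z,"rack")
A=cv2.resize(t[170:280,190:330],None,fx=4,fy=4,interpolation=cv2.INTER_CUBIC)[:, :560]
cv2.imwrite("pics/cA.png",A)
B=cv2.resize(s[160:280,210:350],None,fx=5,fy=5,interpolation=cv2.INTER_CUBIC)
cv2.imwrite("pics/cB.png",B)
E
```

```text
Traceback (most recent call last):
  File "h.py", line 22, in big
    return max(cs,key=cv2.contourArea)
ValueError: max() iterable argument is empty
```

```bash
python3 - <<'E'
from h import *
I={n:cv2.imread(f"pics/{n}0.png") for n in("scene","top")}
t=I["top"];s=I["scene"]
print(t[225,425],t[225,385],t[258,130],t[258,90],t[190,260],t[183,230],t[300,260])
c=cam("top")
def rect(m,z,name):
    b=big(m);r=cv2.minAreaRect(np.array([onz(c,p[0],z)[:2]*1000 for p in b],np.float32));print(name,r, cv2.boundingRect(b))
roi=np.zeros(t.shape[:2],bool);roi[180:275,385:470]=1
rect((t.max(2)<45)&roi,.012,"pad")
roi[:]=0;roi[190:330,80:175]=1
rect((t[:,:,0]>90)&roi,.008,"tray")
for z in (0.0,.03): 
    roi[:]=0;roi[170:280,195:330]=1
    rect((t[:,:,1]>90)&roi,z,"rack")
A=cv2.resize(t[170:280,190:330],None,fx=5,fy=5,interpolation=cv2.INTER_CUBIC)
cv2.imwrite("pics/cA.png",A)
B=cv2.resize(s[160:280,210:350],None,fx=5,fy=5,interpolation=cv2.INTER_CUBIC)
cv2.imwrite("pics/cB.png",B)
E
```

```text
[36 38 40] [ 61  94 139] [198 211 204] [ 69 106 159] [127 183 201] [ 99 143 158] [ 99 181 199]
pad ((536.4640502929688, -339.4459533691406), (144.64356994628906, 96.13800048828125), 9.478940963745117) (395, 190, 59, 71)
tray ((499.6371765136719, 316.7055358886719), (254.0111846923828, 123.87690734863281), 11.52407455444336) (91, 196, 76, 125)
rack ((559.9365234375, 19.142044067382812), (308.72869873046875, 249.1715545654297), 87.16149139404297) (195, 170, 135, 110)
rack ((554.2373046875, 18.90716552734375), (299.51959228515625, 241.73904418945312), 87.16156005859375) (195, 170, 135, 110)
```

View pics/cA.png

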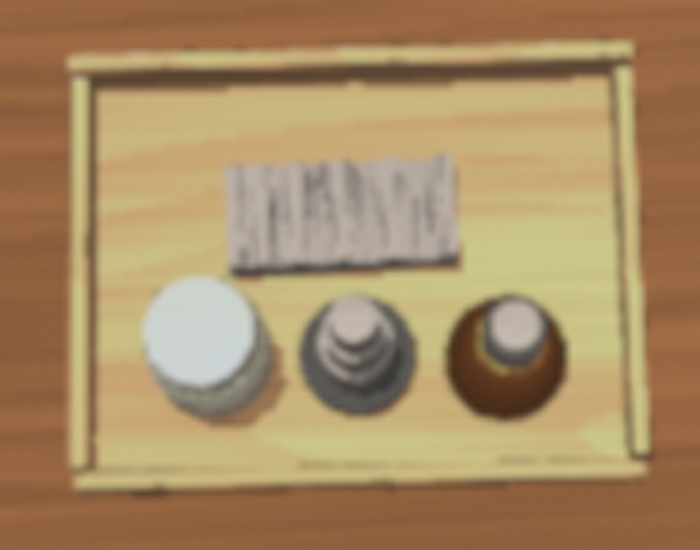

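View pics/cB.png

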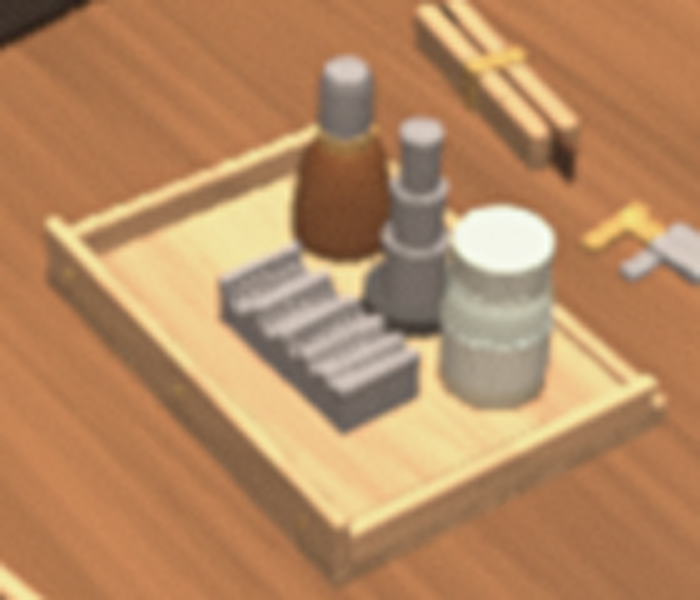

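The crops show rack corners (68,58), (633,43), (648,475) and (76,490). Tops in cA: lid (199,329), mandrel (354,319), burner (514,322). In cB the same tops are at (503,238), (422,131) and (347,72).

```bash
python3 - <<'E'
from h import *
np.set_printoptions(precision=4,suppress=True)
ct,cs=cam("top"),cam("scene")
a=lambda u,v:((u+.5)/5-.5+190,(v+.5)/5-.5+170)
b=lambda u,v:((u+.5)/5-.5+210,(v+.5)/5-.5+160)
exp=dict(jar=.098,mandrel=.117,burner=.112)
for n,p,q in(("jar",(199,329),(503,238)),("mandrel",(354,319),(422,131)),("burner",(514,322),(347,72)),
  ("blk",(343,215),None)):
    if q: print(n,*tri(ct,a(*p),cs,b(*q)),onz(ct,a(*p),exp[n]),onz(cs,b(*q),exp[n]))
# block corners top view / scene view
bt=[(228,165),(453,155),(458,257),(232,265)]
bs=[(343,385),(222,283),(295,247),(418,350)]
for p,q in zip(bt,bs): print("blk",*tri(ct,a(*p),cs,b(*q)),onz(ct,a(*p),.038),onz(cs,b(*q),.038))
# rack
for p,z in(((68,58),.04),((633,43),.04),((648,475),.015),((76,490),.015)): print("rack",onz(ct,a(*p),z))
for q,z in(((348,525),.04),((52,220),.04),((655,382),.03)): print("rackS",onz(cs,b(*q),z))
E
```

```text
jar [0.5205 0.084  0.0969] 0.0025825900287851588 [0.5194 0.0848 0.098 ] [0.5223 0.084  0.098 ]
mandrel [0.5184 0.0208 0.1173] 0.003306079965039604 [0.5172 0.0219 0.117 ] [0.5191 0.0191 0.117 ]
burner [ 0.5148 -0.0425  0.112 ] 0.0028976043333753675 [ 0.5137 -0.0415  0.112 ] [ 0.5157 -0.0437  0.112 ]
blk [0.6015 0.0735 0.0415] 0.003023224244767667 [0.6012 0.0748 0.038 ] [0.6001 0.0693 0.038 ]
blk [ 0.6021 -0.0242  0.0348] 0.0013695074212606011 [ 0.6008 -0.0236  0.038 ] [ 0.6046 -0.0217  0.038 ]
blk [ 0.5573 -0.0247  0.035 ] 0.0036342073730186064 [ 0.5554 -0.0233  0.038 ] [ 0.5605 -0.0233  0.038 ]
blk [0.5576 0.0732 0.0398] 0.0035535735281421463 [0.5567 0.0745 0.038 ] [0.5575 0.0703 0.038 ]
rack [0.6525 0.1433 0.04  ]
rack [ 0.6471 -0.1055  0.04  ]
rack [ 0.4594 -0.1013  0.015 ]
rack [0.4651 0.1471 0.015 ]
rackS [0.6523 0.1432 0.04  ]
rackS [ 0.6469 -0.1069  0.04  ]
rackS [0.4757 0.1445 0.03  ]
```

```bash
cat >> h.py <<'E'
def plan(path,st=None):
    """path: list of (x,y,z,yaw,rows); prints flat increments from the present pose"""
    st=st or read_state();p=st["position"].copy();y=st["eef_rot"][2];out=[]
    for X,Y,Z,yaw,n in path:
        d=(np.array([X,Y,Z])-p);dy=(yaw-y+np.pi)%(2*np.pi)-np.pi
        w=np.ones(n)
        if n>3:w[[0,-1]]=.5
        w/=w.sum()
        for k in w:
            c,s=np.cos(y),np.sin(y)
            e=k*d*1000
            out+=[round(c*e[0]+s*e[1],1),round(s*e[0]-c*e[1],1),round(-e[2],1),round(-k*dy,3)];y+=k*dy
        p=np.array([X,Y,Z])
    for i in range(0,len(out),32):
        o=out[i:i+32];print(len(o)//4,[float(v) for v in o])
E
python3 -c "
from h import *
plan([(.516,.022,.25,1.549,16)])"
```

```text
8 [-15.1, -12.6, -0.0, 0.038, -31.2, -24.1, -0.0, 0.076, -33.0, -21.7, -0.0, 0.076, -34.5, -19.1, -0.0, 0.076, -35.9, -16.4, -0.0, 0.076, -37.0, -13.7, -0.0, 0.076, -37.9, -10.8, -0.0, 0.076, -38.6, -7.9, -0.0, 0.076]
8 [-39.1, -4.9, -0.0, 0.076, -39.4, -2.0, -0.0, 0.076, -39.4, 1.0, -0.0, 0.076, -39.2, 4.0, -0.0, 0.076, -38.8, 7.0, -0.0, 0.076, -38.2, 9.9, -0.0, 0.076, -37.3, 12.8, -0.0, 0.076, -18.1, 7.8, -0.0, 0.038]
```

drive_tool --increments '[-15, -12.6, 0, 0.038, -31, -24, 0, 0.076, -33, -21.7, 0, 0.076, -34.5, -19, 0, 0.076, -36, -16.4, 0, 0.076, -37, -13.7, 0, 0.076, -38, -10.8, 0, 0.076, -38.6, -8, 0, 0.076]' --gripper 85

```text
time: 1.1
position: [0.395, 0.2895, 0.2503]
eef_rot: [-3.141, 0.0, 2.113]
ft_force: [1.9, -0.1, 0.6]
grip_width: 0.0851
grip_force: 0.0
```

drive_tool --increments '[-39, -5, 0, 0.076, -39.4, -2, 0, 0.076, -39.4, 1, 0, 0.076, -39, 4, 0, 0.076, -38.8, 7, 0, 0.076, -38, 10, 0, 0.076, -37.3, 12.8, 0, 0.076, -18, 7.8, 0, 0.038]'

```text
time: 2.1
position: [0.5154, 0.0199, 0.2503]
eef_rot: [-3.142, 0.001, 1.542]
ft_force: [-0.3, -0.4, -0.0]
grip_width: 0.0846
grip_force: 0.0
```

```bash
python3 - <<'E'
from h import *
s=read_state();im=read_camera("wrist");np.save("w1.npy",np.r_[s["position"],s["eef_rot"]])
cv2.imwrite("pics/w1.png",im[:,:,::-1]);print(s["position"],s["eef_rot"],s["joint_positions"])
E
```

```text
[0.51537071 0.01993414 0.25033706] [-3.14154347e+00  7.62304930e-04  1.54237456e+00] [-0.22150717  0.33923219  0.1871415   1.78784298 -0.07177603  1.02126091
 -0.0356842 ]
```

View pics/w1.png

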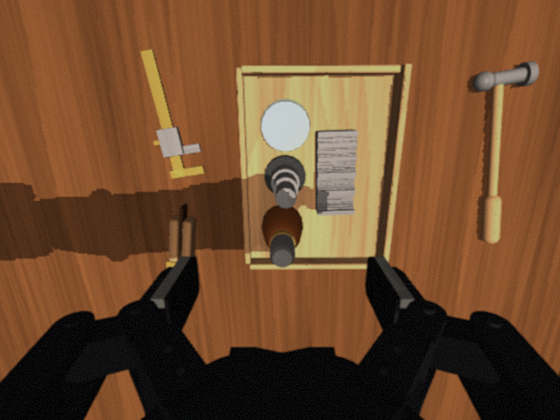

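The wrist view shows the lid (285,125), mandrel tip (286,199), burner cap (283,257) and block (318–357, 130–215). The rack corners are near (410,66) and (385,268).

```bash
python3 - <<'E'
from h import *
np.set_printoptions(precision=4,suppress=True)
w=np.load("w1.npy");st=dict(position=w[:3],eef_rot=w[3:]);c=cam("wrist",st)
im=cv2.imread("pics/w1.png");t=cv2.imread("pics/top0.png");ct=cam("top")
roi=np.zeros(im.shape[:2],bool);roi[90:160,250:320]=1
lid=cv2.fitEllipse(big((im[:,:,0]>140)&roi));print(lid)
rt=np.zeros(t.shape[:2],bool);rt[220:262,212:246]=1
lt=cv2.fitEllipse(big((t[:,:,0]>165)&rt));print(lt)
print("lid",onz(c,lid[0],.098),onz(ct,lt[0],.098),tri(c,lid[0],ct,lt[0]))
e=lid[0];print("lid diam",np.linalg.norm(onz(c,(e[0]-lid[1][0]/2,e[1]),.098)-onz(c,(e[0]+lid[1][0]/2,e[1]),.098)))
a=lambda u,v:((u+.5)/5-.5+190,(v+.5)/5-.5+170)
print("mandrel",tri(c,(286,199),ct,a(354,319)),onz(c,(286,199),.117))
# block: greyish, in region
r=np.zeros(im.shape[:2],bool);r[115:230,306:368]=1
hsv=cv2.cvtColor(im,cv2.COLOR_BGR2HSV)
b=big(cv2.morphologyEx(((hsv[:,:,1]<80)&r).astype(np.uint8),cv2.MORPH_CLOSE,np.ones((5,5))))
print(cv2.boundingRect(b))
print("blk",cv2.minAreaRect(np.array([onz(c,p[0],.038)[:2]*1000 for p in b],np.float32)))
for p in((318,131),(356,130),(355,214),(318,212)):print(onz(c,p,.038))
A=cv2.resize(im[55:275,230:420],None,fx=2.7,fy=2.7,interpolation=cv2.INTER_CUBIC);cv2.imwrite("pics/w1c.png",A)
E
```

```text
((285.0975036621094, 125.65228271484375), (47.86583709716797, 50.053829193115234), 178.55764770507812)
((229.0525360107422, 235.6228790283203), (20.669034957885742, 21.64398193359375), 57.54380416870117)
lid [0.5211 0.0844 0.098 ] [0.519  0.0855 0.098 ] (array([0.5205, 0.0851, 0.0931]), np.float64(0.0021892135924900065))
lid diam 0.044029445811292256
mandrel (array([0.5185, 0.0211, 0.1188]), np.float64(0.0035595966578230655)) [0.5201 0.0197 0.117 ]
(316, 130, 42, 86)
blk ((580.0126953125, 25.068798065185547), (46.75778579711914, 101.51885223388672), 0.384378582239151)
[0.5585 0.0751 0.038 ]
[0.6013 0.0749 0.038 ]
[ 0.6049 -0.0253  0.038 ]
[ 0.5594 -0.0214  0.038 ]
```

View pics/w1c.png

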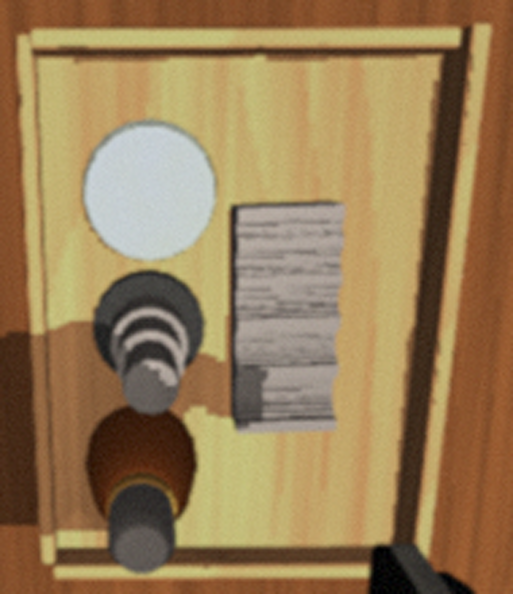

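The close crop puts the mandrel tip at (151,387) and the burner tip at (141,550), crop scale 2.7.

```bash
python3 - <<'E'
from h import *
np.set_printoptions(precision=4,suppress=True)
w=np.load("w1.npy");st=dict(position=w[:3],eef_rot=w[3:]);c=cam("wrist",st);ct=cam("top")
k=lambda u,v:((u+.5)/2.7-.5+230,(v+.5)/2.7-.5+55)
print("mandrel",onz(c,k(151,387),.117),"burner",onz(c,k(141,550),.112))
for p,z in(((20,37),.015),((47,562),.015),((490,27),.04)):print(onz(c,k(*p),z))
plan([(.521,.0848,.2,1.549,4),(.521,.0848,.094,1.549,12)])
E
```

```text
mandrel [0.5198 0.0206 0.117 ] burner [ 0.5145 -0.044   0.112 ]
[0.4692 0.1451 0.015 ]
[ 0.4645 -0.1013  0.015 ]
[0.6554 0.14   0.04  ]
8 [11.1, 0.5, 8.4, -0.001, 22.1, 1.0, 16.8, -0.003, 22.1, 1.0, 16.8, -0.003, 11.1, 0.6, 8.4, -0.001, 0.0, 0.0, 4.8, -0.0, 0.0, 0.0, 9.6, -0.0, 0.0, 0.0, 9.6, -0.0, 0.0, 0.0, 9.6, -0.0]
8 [0.0, 0.0, 9.6, -0.0, 0.0, 0.0, 9.6, -0.0, 0.0, 0.0, 9.6, -0.0, 0.0, 0.0, 9.6, -0.0, 0.0, 0.0, 9.6, -0.0, 0.0, 0.0, 9.6, -0.0, 0.0, 0.0, 9.6, -0.0, 0.0, 0.0, 4.8, -0.0]
```

drive_tool --increments '[11, 0.5, 8.4, 0, 22, 1, 16.8, 0, 22, 1, 16.8, 0, 11, 0.6, 8.4, 0, 0, 0, 9.6, 0, 0, 0, 12, 0, 0, 0, 12, 0, 0, 0, 12, 0]'

```text
time: 3.15
position: [0.5201, 0.0884, 0.1535]
eef_rot: [3.142, 0.0, 1.548]
ft_force: [0.4, 0.7, 0.3]
grip_width: 0.0852
grip_force: 0.0
```

drive_tool --increments '[0, 0, 12, 0, 0, 0, 12, 0, 0, 0, 12, 0, 0, 0, 12, 0, 0, 0, 9, 0, 0, 0, 3, 0, 0, 0, 0, 0, 0, 0, 0, 0]'

```text
time: 4.15
position: [0.5204, 0.089, 0.0947]
eef_rot: [3.141, -0.0, 1.549]
ft_force: [-0.8, 0.3, 0.1]
grip_width: 0.0849
grip_force: 0.0
```

```bash
python3 - <<'E'
from h import *
s=read_state();im=read_camera("wrist");print(s["position"],s["eef_rot"])
cv2.imwrite("pics/w2.png",im[:,:,::-1])
c=cam("wrist",s)
roi=np.zeros(im.shape[:2],bool);roi[100:400,150:420]=1
e=cv2.fitEllipse(big((im[:,:,2]>140)&(im[:,:,0]<im[:,:,2]+25)&roi));print(e,onz(c,e[0],.098))
E
```

```text
[0.52037071 0.08904599 0.0946553 ] [ 3.14090636e+00 -1.20407371e-04  1.54877768e+00]
((357.52642822265625, 335.1186218261719), (5.9556450843811035, 41.32505798339844), 88.4314193725586) [0.5589964  0.05651365 0.098     ]
```

View pics/w2.png

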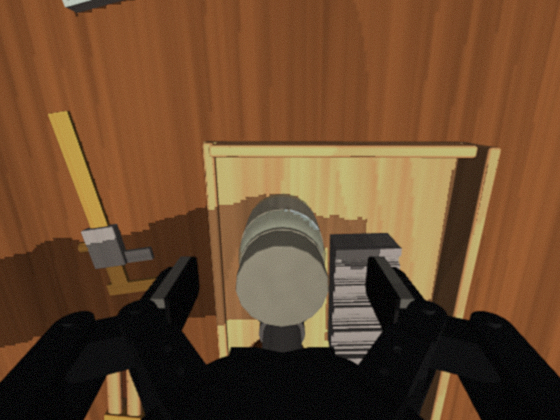

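The wrist view shows the lid centred at about (283,277), midway between the finger pads at 183 and 383.

```bash
python3 - <<'E'
from h import *
s=read_state();c=cam("wrist",s);print(onz(c,(283,277),.098),s["position"])
E
```

```text
[0.52194034 0.09088769 0.098     ] [0.52038886 0.08904493 0.0946787 ]
```

drive_tool --increments '[0, 0, 0, 0, 0, 0, 0, 0, 0, 0, 0, 0, 0, 0, 0, 0, 0, 0, 0, 0, 0, 0, 0, 0, 0, 0, 0, 0, 0, 0, 0, 0]' --gripper 30 --force 50

```text
time: 5.2
position: [0.5203, 0.0891, 0.0948]
eef_rot: [3.141, -0.0, 1.549]
ft_force: [-1.5, -0.1, 6.0]
grip_width: 0.0442
grip_force: 50.6
```

```bash
python3 - <<'E'
from h import *
s=read_state();print(s["position"],s["eef_rot"],s["grip_width"],s["ft_force"])
t=cv2.imread("pics/top0.png")
import math
a=math.radians(11.5)
for k in(-72,0,72):print(.4996+k/1000*math.cos(a),.3167+k/1000*math.sin(a))
x,y,z=s["position"]
# tray slot for jar: near end (low x)
tx,ty=.4996+.072*math.cos(a),.3167+.072*math.sin(a)
plan([(x,y,z+.05,1.549,3),(tx,ty,z+.05,1.549,8),(tx,ty,z-.0065,1.549,5)])
E
```

```text
[0.52032821 0.0890744  0.0947529 ] [ 3.14097367e+00 -1.93182167e-04  1.54879324e+00] 0.04421732085647487 [-1.50889594 -0.09425143  6.01235546]
0.4290454212673003 0.3023455087219618
0.4996 0.3167
0.5701545787326997 0.33105449127803815
8 [0.0, 0.0, -16.7, -0.0, 0.0, 0.0, -16.7, -0.0, 0.0, 0.0, -16.7, -0.0, 17.4, 3.2, -0.0, -0.0, 34.7, 6.4, -0.0, -0.0, 34.7, 6.4, -0.0, -0.0, 34.7, 6.4, -0.0, -0.0, 34.7, 6.4, -0.0, -0.0]
8 [34.7, 6.4, -0.0, -0.0, 34.7, 6.4, -0.0, -0.0, 17.4, 3.2, -0.0, -0.0, 0.0, 0.0, 7.1, -0.0, 0.0, 0.0, 14.1, -0.0, 0.0, 0.0, 14.1, -0.0, 0.0, 0.0, 14.1, -0.0, 0.0, 0.0, 7.1, -0.0]
```

drive_tool --increments '[0, 0, -10, 0, 0, 0, -18, 0, 0, 0, -18, 0, 10, 1.8, -4, 0, 25, 4.6, 0, 0, 36, 6.6, 0, 0, 38, 7, 0, 0, 38, 7, 0, 0]'

```text
time: 6.2
position: [0.5501, 0.2374, 0.1437]
eef_rot: [-3.141, 0.0, 1.549]
ft_force: [0.0, 0.2, -1.7]
grip_width: 0.0441
grip_force: 51.5
```

drive_tool --increments '[38, 7, 0, 0, 34, 6.3, 0, 0, 18, 4, 0, 0, 5, 0.5, 5, 0, 0, 0, 12, 0, 0, 0, 12, 0, 0, 0, 12, 0, 0, 0, 8, 0]'

```text
time: 7.2
position: [0.57, 0.3292, 0.0942]
eef_rot: [-3.141, 0.001, 1.548]
ft_force: [-0.4, -0.0, -1.5]
grip_width: 0.0445
grip_force: 51.5
```

drive_tool --increments '[0, 0, 4, 0, 0, 0, 2, 0, 0, 0, 0, 0, 0, 0, 0, 0, 0, 0, 0, 0, 0, 0, 0, 0, 0, 0, 0, 0, 0, 0, 0, 0]'

```text
time: 8.2
position: [0.5702, 0.33, 0.0893]
eef_rot: [-3.142, 0.0, 1.549]
ft_force: [-0.0, 0.4, -1.2]
grip_width: 0.0439
grip_force: 51.5
```

drive_tool --increments '[0, 0, 1.5, 0, 0, 0, 0, 0, 0, 0, 0, 0, 0, 0, 0, 0, 0, 0, 0, 0, 0, 0, 0, 0, 0, 0, 0, 0, 0, 0, 0, 0]'

```text
time: 9.2
position: [0.5703, 0.33, 0.0878]
eef_rot: [3.141, -0.0, 1.549]
ft_force: [0.9, -0.5, 0.5]
grip_width: 0.0446
grip_force: 51.6
```

drive_tool --increments '[0, 0, 0, 0, 0, 0, 0, 0, 0, 0, 0, 0, 0, 0, 0, 0, 0, 0, -10, 0, 0, 0, -20, 0, 0, 0, -20, 0, 0, 0, -20, 0]' --gripper 62

```text
time: 10.2
position: [0.5704, 0.33, 0.1592]
eef_rot: [3.141, -0.0, 1.549]
ft_force: [0.0, -0.2, -0.5]
grip_width: 0.0623
grip_force: 0.0
```

```bash
python3 - <<'E'
from h import *
s=read_state();print(s["position"],s["grip_width"])
im=read_camera("wrist");cv2.imwrite("pics/w3.png",im[:,:,::-1])
plan([(.519,.0225,.165,1.549,8)])
E
```

```text
[0.57040411 0.33001863 0.15923774] 0.06231827155156125
8 [-22.1, -3.3, -0.2, -0.0, -44.2, -6.5, -0.4, -0.0, -44.2, -6.5, -0.4, -0.0, -44.2, -6.5, -0.4, -0.0, -44.2, -6.5, -0.4, -0.0, -44.2, -6.5, -0.4, -0.0, -44.2, -6.5, -0.4, -0.0, -22.1, -3.3, -0.2, -0.0]
```

View pics/w3.png

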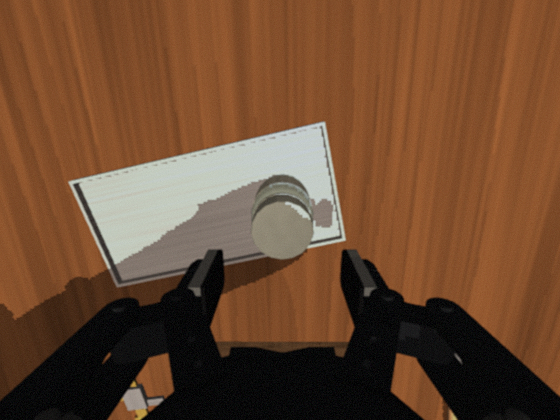

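The jar stands upright in the tray at (283,220), well inside the far end.

drive_tool --increments '[-22, -3.3, -1, 0, -44, -6.5, -1, 0, -44, -6.5, -1, 0, -44, -6.5, -1, 0, -44, -6.5, -1, 0, -44, -6.5, -1, 0, -44, -6.5, 0, 0, -22, -3.3, 0, 0]'

```text
time: 11.25
position: [0.5174, 0.0201, 0.1642]
eef_rot: [3.141, 0.001, 1.546]
ft_force: [-0.4, 0.7, 1.0]
grip_width: 0.0621
grip_force: 0.0
```

drive_tool --increments '[0, 0, 0, 0, 0, 0, 0, 0, 0, 0, 0, 0, 0, 0, 0, 0, 0, 0, 0, 0, 0, 0, 0, 0, 0, 0, 0, 0, 0, 0, 0, 0]'

```text
time: 12.25
position: [0.5179, 0.023, 0.1638]
eef_rot: [3.142, 0.0, 1.549]
ft_force: [0.3, 0.1, 1.0]
grip_width: 0.062
grip_force: 0.0
```

```bash
python3 - <<'E'
from h import *
s=read_state();print(s["position"],s["eef_rot"],s["grip_width"])
im=read_camera("wrist");cv2.imwrite("pics/w4.png",im[:,:,::-1])
c=cam("wrist",s);print(proj(c,[.519,.0225,.117]))
E
```

```text
[0.51789838 0.02302298 0.16380953] [3.14154463e+00 4.48499901e-06 1.54865593e+00] 0.06204522208586921
[282.10582334 237.97014723]
```

View pics/w4.png

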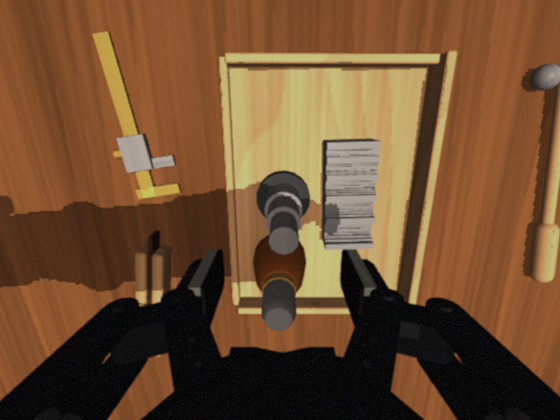

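The mandrel's top disc is at (283.5,239), which puts it at x≈.5195, y≈.022. I'm about 1.3 mm short in x.

drive_tool --increments '[0, 1.3, 5, 0, 0, 0, 12, 0, 0, 0, 12, 0, 0, 0, 12, 0, 0, 0, 11, 0, 0, 0, 6, 0, 0, 0, 0, 0, 0, 0, 0, 0]'

```text
time: 13.3
position: [0.5194, 0.023, 0.1061]
eef_rot: [3.141, -0.0, 1.549]
ft_force: [0.3, 0.4, 0.4]
grip_width: 0.0622
grip_force: 0.0
```

drive_tool --increments '[0, 0, 0, 0, 0, 0, 0, 0, 0, 0, 0, 0, 0, 0, 0, 0, 0, 0, 0, 0, 0, 0, 0, 0, 0, 0, 0, 0, 0, 0, 0, 0]' --gripper 5 --force 60

```text
time: 14.3
position: [0.5191, 0.0231, 0.1062]
eef_rot: [3.141, -0.0, 1.549]
ft_force: [-1.9, 0.4, 5.5]
grip_width: 0.0183
grip_force: 58.5
```

```bash
python3 - <<'E'
from h import *
s=read_state();print(s["position"],s["eef_rot"],s["grip_width"],s["ft_force"])
x,y,z=s["position"]
plan([(x,y,z+.05,1.549,3),(.4996,.3167,z+.05,1.549,9),(.4996,.3167,z-.005,1.549,4)])
E
```

```text
[0.5191112  0.02305753 0.10618688] [ 3.14140276e+00 -1.06777281e-04  1.54883424e+00] 0.01827141937961987 [-1.9138139   0.35686715  5.47205414]
8 [0.0, 0.0, -16.7, -0.0, 0.0, 0.0, -16.7, -0.0, 0.0, 0.0, -16.7, -0.0, 18.3, -1.6, -0.0, -0.0, 36.6, -3.2, -0.0, -0.0, 36.6, -3.2, -0.0, -0.0, 36.6, -3.2, -0.0, -0.0, 36.6, -3.2, -0.0, -0.0]
8 [36.6, -3.2, -0.0, -0.0, 36.6, -3.2, -0.0, -0.0, 36.6, -3.2, -0.0, -0.0, 18.3, -1.6, -0.0, -0.0, 0.0, 0.0, 9.2, -0.0, 0.0, 0.0, 18.3, -0.0, 0.0, 0.0, 18.3, -0.0, 0.0, 0.0, 9.2, -0.0]
```

drive_tool --increments '[0, 0, -10, 0, 0, 0, -18, 0, 0, 0, -18, 0, 10, -1, -4, 0, 25, -2.2, 0, 0, 37, -3.2, 0, 0, 38, -3.3, 0, 0, 38, -3.3, 0, 0]'

```text
time: 15.3
position: [0.5083, 0.1732, 0.1549]
eef_rot: [-3.14, 0.0, 1.549]
ft_force: [0.4, -0.1, -6.7]
grip_width: 0.0186
grip_force: 59.2
```

drive_tool --increments '[38, -3.3, 0, 0, 38, -3.3, 0, 0, 35, -3, 0, 0, 20, -2, 0, 0, 13, -1, 3, 0, 0, 0, 12, 0, 0, 0, 16, 0, 0, 0, 12, 0]'

```text
time: 16.3
position: [0.4999, 0.3137, 0.1112]
eef_rot: [-3.14, 0.002, 1.547]
ft_force: [-0.1, 0.8, -6.7]
grip_width: 0.0185
grip_force: 59.1
```

drive_tool --increments '[0, 0, 7, 0, 0, 0, 4, 0, 0, 0, 0, 0, 0, 0, 0, 0, 0, 0, 0, 0, 0, 0, 0, 0, 0, 0, 0, 0, 0, 0, 0, 0]'

```text
time: 17.3
position: [0.5, 0.3155, 0.1018]
eef_rot: [3.142, 0.0, 1.549]
ft_force: [-0.1, -0.6, -7.2]
grip_width: 0.0184
grip_force: 59.1
```

drive_tool --increments '[0, 0, 1.5, 0, 0, 0, 1.1, 0, 0, 0, 0, 0, 0, 0, 0, 0, 0, 0, 0, 0, 0, 0, 0, 0, 0, 0, 0, 0, 0, 0, 0, 0]'

```text
time: 18.3
position: [0.5, 0.3156, 0.0993]
eef_rot: [-3.142, -0.0, 1.549]
ft_force: [-0.6, -0.1, -2.5]
grip_width: 0.0181
grip_force: 59.7
```

drive_tool --increments '[0, 0, 0, 0, 0, 0, 0, 0, 0, 0, 0, 0, 0, 0, 0, 0, 0, 0, -10, 0, 0, 0, -20, 0, 0, 0, -20, 0, 0, 0, -15, 0]' --gripper 50

```text
time: 19.3
position: [0.5003, 0.3157, 0.1657]
eef_rot: [3.141, -0.001, 1.549]
ft_force: [-0.0, -0.0, -0.5]
grip_width: 0.05
grip_force: 0.0
```

```bash
python3 - <<'E'
from h import *
s=read_state();print(s["position"],s["grip_width"])
plan([(.515,-.043,.165,1.549,11),(.515,-.043,.165,1.549,5)])
E
```

```text
[0.50031523 0.31566019 0.1657206 ] 0.04998276403501722
8 [-17.9, 1.1, 0.0, -0.0, -35.8, 2.3, 0.1, -0.0, -35.8, 2.3, 0.1, -0.0, -35.8, 2.3, 0.1, -0.0, -35.8, 2.3, 0.1, -0.0, -35.8, 2.3, 0.1, -0.0, -35.8, 2.3, 0.1, -0.0, -35.8, 2.3, 0.1, -0.0]
8 [-35.8, 2.3, 0.1, -0.0, -35.8, 2.3, 0.1, -0.0, -17.9, 1.1, 0.0, -0.0, 0.0, 0.0, -0.0, -0.0, 0.0, 0.0, -0.0, -0.0, 0.0, 0.0, -0.0, -0.0, 0.0, 0.0, -0.0, -0.0, 0.0, 0.0, -0.0, -0.0]
```

drive_tool --increments '[-18, 1.1, 0, 0, -36, 2.3, 0, 0, -36, 2.3, 0, 0, -36, 2.3, 0, 0, -36, 2.3, 0, 0, -36, 2.3, 0, 0, -36, 2.3, 0, 0, -36, 2.3, 0, 0]'

```text
time: 20.3
position: [0.5102, 0.0426, 0.1635]
eef_rot: [-3.14, 0.001, 1.548]
ft_force: [0.6, 0.1, 0.3]
grip_width: 0.0497
grip_force: 0.0
```

drive_tool --increments '[-36, 2.3, 0, 0, -35, 2.3, 0, 0, -18, 1.1, 0, 0, 0, 0, 0, 0, 0, 0, 0, 0, 0, 0, 0, 0, 0, 0, 0, 0, 0, 0, 0, 0]'

```text
time: 21.3
position: [0.515, -0.0434, 0.1642]
eef_rot: [-3.142, -0.0, 1.55]
ft_force: [0.8, -0.4, 0.8]
grip_width: 0.0498
grip_force: 0.0
```

```bash
python3 - <<'E'
from h import *
s=read_state();print(s["position"],s["eef_rot"],s["grip_width"])
im=read_camera("wrist");cv2.imwrite("pics/w5.png",im[:,:,::-1])
c=cam("wrist",s);print(proj(c,[.515,-.043,.112]))
cv2.imwrite("pics/w5c.png",cv2.resize(im[150:320,180:390,::-1],None,fx=3,fy=3,interpolation=cv2.INTER_CUBIC))
E
```

```text
[ 0.51499935 -0.04337531  0.16419005] [-3.14154813e+00 -7.29097728e-05  1.54963206e+00] 0.04981727982001142
[280.40491487 233.38284884]
```

View pics/w5c.png

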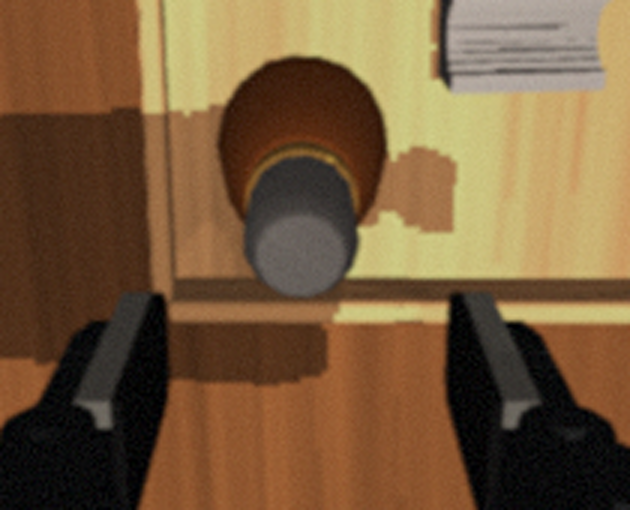

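The burner cap's top disc is at (280.3,234), against a prediction of (280.4,233.4), so I'm centred. I'll descend to z .096.

drive_tool --increments '[0, 0, 6, 0, 0, 0, 13, 0, 0, 0, 13, 0, 0, 0, 13, 0, 0, 0, 13, 0, 0, 0, 8, 0, 0, 0, 2, 0, 0, 0, 0, 0]'

```text
time: 22.35
position: [0.5151, -0.0439, 0.0963]
eef_rot: [3.141, 0.0, 1.549]
ft_force: [-0.4, 0.4, 0.6]
grip_width: 0.0499
grip_force: 0.0
```

drive_tool --increments '[0, 0, 0, 0, 0, 0, 0, 0, 0, 0, 0, 0, 0, 0, 0, 0, 0, 0, 0, 0, 0, 0, 0, 0, 0, 0, 0, 0, 0, 0, 0, 0]' --gripper 12 --force 50

```text
time: 23.35
position: [0.5144, -0.0439, 0.0968]
eef_rot: [-3.141, -0.0, 1.549]
ft_force: [-3.8, -0.0, 5.1]
grip_width: 0.0251
grip_force: 53.9
```

```bash
python3 - <<'E'
from h import *
s=read_state();print(s["position"],s["eef_rot"],s["grip_width"],s["ft_force"])
x,y,z=s["position"]
plan([(x,y,z+.05,1.549,3),(.429,.3023,z+.05,1.549,12),(.429,.3023,z-.005,1.549,5)])
E
```

```text
[ 0.51440505 -0.04390333  0.09683618] [-3.14102292e+00 -1.68480670e-04  1.54862825e+00] 0.025108125494576444 [-3.76776678 -0.03140863  5.11607432]
8 [0.0, 0.0, -16.7, -0.0, 0.0, 0.0, -16.7, -0.0, 0.0, 0.0, -16.7, -0.0, 15.6, -4.2, -0.0, -0.0, 31.3, -8.4, -0.0, -0.0, 31.3, -8.4, -0.0, -0.0, 31.3, -8.4, -0.0, -0.0, 31.3, -8.4, -0.0, -0.0]
8 [31.3, -8.4, -0.0, -0.0, 31.3, -8.4, -0.0, -0.0, 31.3, -8.4, -0.0, -0.0, 31.3, -8.4, -0.0, -0.0, 31.3, -8.4, -0.0, -0.0, 31.3, -8.4, -0.0, -0.0, 15.6, -4.2, -0.0, -0.0, 0.0, 0.0, 6.9, -0.0]
4 [0.0, 0.0, 13.8, -0.0, 0.0, 0.0, 13.8, -0.0, 0.0, 0.0, 13.8, -0.0, 0.0, 0.0, 6.9, -0.0]
```

drive_tool --increments '[0, 0, -10, 0, 0, 0, -18, 0, 0, 0, -18, 0, 8, -2, -4, 0, 20, -5.4, 0, 0, 31, -8.4, 0, 0, 34, -9, 0, 0, 34, -9, 0, 0]'

```text
time: 24.35
position: [0.4832, 0.0854, 0.1459]
eef_rot: [-3.141, -0.0, 1.549]
ft_force: [0.8, 0.2, -2.4]
grip_width: 0.0256
grip_force: 53.9
```

drive_tool --increments '[34, -9, 0, 0, 34, -9, 0, 0, 34, -9, 0, 0, 34, -9, 0, 0, 34, -9, 0, 0, 26, -6.5, 0, 0, 14, -3.6, 0, 0, 7, -2, 3, 0]'

```text
time: 25.35
position: [0.4313, 0.3025, 0.143]
eef_rot: [-3.142, 0.0, 1.55]
ft_force: [0.1, -1.4, -1.8]
grip_width: 0.0253
grip_force: 53.9
```

drive_tool --increments '[0, 0, 8, 0, 0, 0, 14, 0, 0, 0, 14, 0, 0, 0, 10, 0, 0, 0, 4, 0, 0, 0, 1.5, 0, 0, 0, 0, 0, 0, 0, 0, 0]'

```text
time: 26.35
position: [0.4319, 0.3022, 0.092]
eef_rot: [3.141, -0.0, 1.549]
ft_force: [0.0, 0.0, -2.5]
grip_width: 0.0256
grip_force: 53.9
```

drive_tool --increments '[0, 0, 1.2, 0, 0, 0, 1, 0, 0, 0, 0, 0, 0, 0, 0, 0, 0, 0, 0, 0, 0, 0, 0, 0, 0, 0, 0, 0, 0, 0, 0, 0]'

```text
time: 27.35
position: [0.4317, 0.3022, 0.0898]
eef_rot: [3.141, -0.0, 1.549]
ft_force: [-2.2, 0.1, 6.3]
grip_width: 0.0252
grip_force: 55.0
```

drive_tool --increments '[0, 0, 0, 0, 0, 0, 0, 0, 0, 0, 0, 0, 0, 0, 0, 0, 0, 0, -10, 0, 0, 0, -20, 0, 0, 0, -20, 0, 0, 0, -15, 0]' --gripper 45

```text
time: 28.35
position: [0.4319, 0.3022, 0.1559]
eef_rot: [3.141, -0.001, 1.549]
ft_force: [-0.4, 0.2, 0.5]
grip_width: 0.0452
grip_force: 0.0
```

```bash
python3 - <<'E'
from h import *
s=read_state();print(s["position"],s["grip_width"])
plan([(.578,.022,.17,1.549,11),(.578,.022,.17,1.549,5)])
E
```

```text
[0.43194531 0.30215781 0.1559404 ] 0.04523784107491722
8 [-13.8, 7.6, -0.7, -0.0, -27.7, 15.2, -1.4, -0.0, -27.7, 15.2, -1.4, -0.0, -27.7, 15.2, -1.4, -0.0, -27.7, 15.2, -1.4, -0.0, -27.7, 15.2, -1.4, -0.0, -27.7, 15.2, -1.4, -0.0, -27.7, 15.2, -1.4, -0.0]
8 [-27.7, 15.2, -1.4, -0.0, -27.7, 15.2, -1.4, -0.0, -13.8, 7.6, -0.7, -0.0, 0.0, 0.0, -0.0, -0.0, 0.0, 0.0, -0.0, -0.0, 0.0, 0.0, -0.0, -0.0, 0.0, 0.0, -0.0, -0.0, 0.0, 0.0, -0.0, -0.0]
```

drive_tool --increments '[-14, 7.6, -1, 0, -28, 15.2, -2, 0, -28, 15.2, -2, 0, -28, 15.2, -2, 0, -28, 15.2, -1, 0, -28, 15.2, -1, 0, -28, 15.2, -1, 0, -28, 15.2, -1, 0]'

```text
time: 29.35
position: [0.5411, 0.0871, 0.1648]
eef_rot: [-3.14, 0.001, 1.548]
ft_force: [0.2, 0.1, 0.2]
grip_width: 0.0451
grip_force: 0.0
```

drive_tool --increments '[-27, 15.2, -1, 0, -27, 15.2, -1, 0, -13, 7.6, -1, 0, 0, 0, 0, 0, 0, 0, 0, 0, 0, 0, 0, 0, 0, 0, 0, 0, 0, 0, 0, 0]' --gripper 85

```text
time: 30.35
position: [0.5775, 0.0222, 0.1686]
eef_rot: [3.142, -0.0, 1.549]
ft_force: [1.0, 0.4, 0.5]
grip_width: 0.0849
grip_force: 0.0
```

```bash
python3 - <<'E'
from h import *
s=read_state();print(s["position"],s["eef_rot"],s["grip_width"])
im=read_camera("wrist")[:,:,::-1].copy();cv2.imwrite("pics/w6.png",im)
c=cam("wrist",s)
hsv=cv2.cvtColor(im,cv2.COLOR_BGR2HSV)
m=(hsv[:,:,1]<80)&(hsv[:,:,2]>50);m[260:]=0;m[:,:180]=0;m[:,400:]=0
b=big(cv2.morphologyEx(m.astype(np.uint8),cv2.MORPH_CLOSE,np.ones((5,5))));print(cv2.boundingRect(b),cv2.contourArea(b))
print(cv2.minAreaRect(np.array([onz(c,p[0],.038)[:2]*1000 for p in b],np.float32)))
cv2.imwrite("pics/w6c.png",cv2.resize(im[60:360,130:450],None,fx=2,fy=2,interpolation=cv2.INTER_CUBIC))
E
```

```text
[0.57745786 0.02220156 0.16856116] [ 3.14155855e+00 -7.56369837e-05  1.54945300e+00] 0.08493695734831631
(257, 139, 53, 109) 5043.5
((580.6859741210938, 25.66594696044922), (45.009544372558594, 101.38792419433594), 0.3696199059486389)
```

View pics/w6c.png

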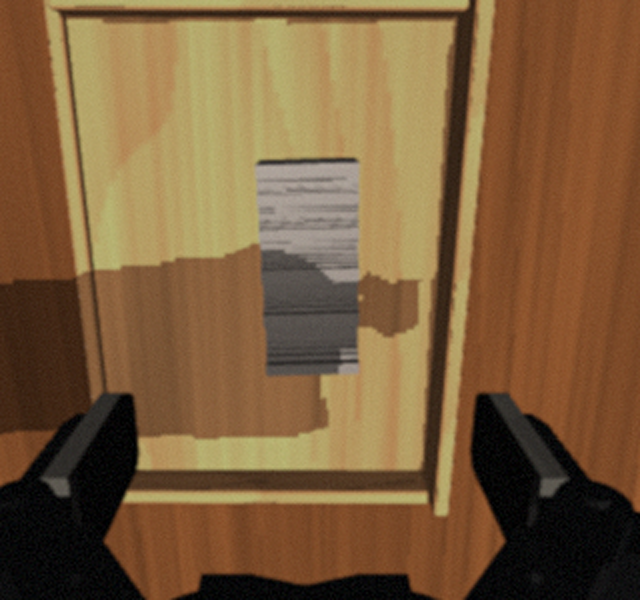

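The block's top face spans crop (257,161)–(358,373), so its centre is at about (.5805,.0245) and its yaw is near zero. I'll open to 70 to clear the back board.

drive_tool --increments '[2.2, 3, 8, -0.019, 0, 0, 18, 0, 0, 0, 20, 0, 0, 0, 20, 0, 0, 0, 18, 0, 0, 0, 8, 0, 0, 0, 0, 0, 0, 0, 0, 0]' --gripper 70

```text
time: 31.4
position: [0.581, 0.0239, 0.077]
eef_rot: [3.141, -0.0, 1.568]
ft_force: [0.5, 0.8, 0.5]
grip_width: 0.0702
grip_force: 0.0
```

drive_tool --increments '[0, 0, 6, 0, 0, 0, 10, 0, 0, 0, 10, 0, 0, 0, 9, 0, 0, 0, 6, 0, 0, 0, 3, 0, 0, 0, 0, 0, 0, 0, 0, 0]'

```text
time: 32.4
position: [0.5808, 0.0239, 0.0327]
eef_rot: [3.141, -0.0, 1.568]
ft_force: [0.6, 0.6, 0.7]
grip_width: 0.0702
grip_force: 0.0
```

```bash
python3 - <<'E'
from h import *
s=read_state();print(s["position"],s["eef_rot"],s["grip_width"],s["ft_force"])
im=read_camera("wrist")[:,:,::-1].copy();cv2.imwrite("pics/w7.png",im)
E
```

```text
[0.58079284 0.02388767 0.03273603] [ 3.14113477e+00 -1.07090731e-05  1.56775698e+00] 0.07015507953792652 [0.57412388 0.56787996 0.65328427]
```

View pics/w7.png

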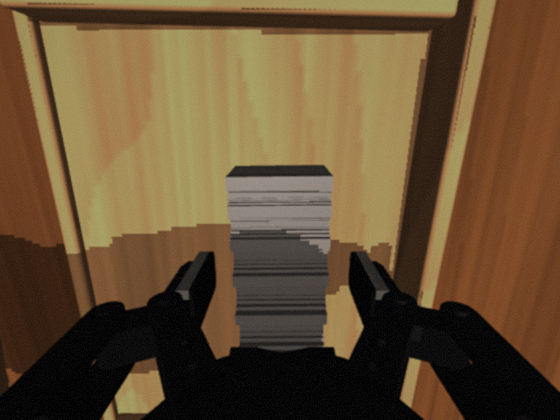

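The block sits centred between the pads: sides at 230–330 against pads at 215 and 350. Closing now.

drive_tool --increments '[0, 0, 0, 0, 0, 0, 0, 0, 0, 0, 0, 0, 0, 0, 0, 0, 0, 0, 0, 0, 0, 0, 0, 0, 0, 0, 0, 0, 0, 0, 0, 0]' --gripper 30 --force 90

```text
time: 33.45
position: [0.5806, 0.0239, 0.0331]
eef_rot: [3.141, -0.0, 1.568]
ft_force: [-1.5, -0.4, 4.4]
grip_width: 0.0433
grip_force: 93.6
```

```bash
python3 - <<'E'
from h import *
s=read_state();print(s["position"],s["eef_rot"],s["grip_width"],s["ft_force"],s["joint_positions"])
c=cam("wrist",s);print(onz(c,(280,191),.038),onz(c,(280,177),.038))
im=cv2.imread("pics/scene0.png");cs=cam("scene")
roi=np.zeros(im.shape[:2],bool);roi[130:180,170:250]=1
b=big((im.max(2)<60)&roi)
for z in(.006,.012):print("pad scene",cv2.minAreaRect(np.array([onz(cs,p[0],z)[:2]*1000 for p in b],np.float32)))
t=cv2.imread("pics/top0.png");ct=cam("top")
for th in(45,60,75):
    roi[:]=0;roi[180:275,385:470]=1
    b=big((t.max(2)<th)&roi);print(th,cv2.minAreaRect(np.array([onz(ct,p[0],.012)[:2]*1000 for p in b],np.float32)))
x,y,z=s["position"]
plan([(x,y,z+.07,1.568,4),(.5365,-.339,z+.07,.166,16),(.5365,-.339,z+.012,.166,4)])
E
```

```text
[0.58059187 0.0238996  0.03308717] [ 3.14131529e+00 -1.15132153e-04  1.56781723e+00] 0.04328124717006326 [-1.5468687  -0.38132881  4.37339278] [-0.16319797  0.69404598  0.12733695  1.86166595 -0.14571265  0.59452284
  0.05287431]
[0.58090416 0.06816565 0.038     ] [0.5809356  0.07419895 0.038     ]
pad scene ((550.6820678710938, -315.1120910644531), (84.52323150634766, 167.51947021484375), 71.65695190429688)
pad scene ((554.8273315429688, -307.4375915527344), (83.9210433959961, 166.32595825195312), 71.65695190429688)
45 ((536.4640502929688, -339.4459533691406), (144.64356994628906, 96.13800048828125), 9.478940963745117)
60 ((536.347900390625, -339.416015625), (146.7729949951172, 98.60419464111328), 9.465459823608398)
75 ((536.4664916992188, -339.79547119140625), (148.2818145751953, 99.83615112304688), 9.52462100982666)
8 [0.0, 0.0, -11.7, -0.0, 0.0, 0.0, -23.3, -0.0, 0.0, 0.0, -23.3, -0.0, 0.0, 0.0, -11.7, -0.0, -12.1, -1.4, -0.0, 0.047, -24.3, -1.7, -0.0, 0.093, -24.4, 0.5, -0.0, 0.093, -24.2, 2.8, -0.0, 0.093]
8 [-23.8, 5.1, -0.0, 0.093, -23.3, 7.3, -0.0, 0.093, -22.5, 9.4, -0.0, 0.093, -21.5, 11.5, -0.0, 0.093, -20.3, 13.4, -0.0, 0.093, -19.0, 15.3, -0.0, 0.093, -17.5, 17.0, -0.0, 0.093, -15.8, 18.5, -0.0, 0.093]
8 [-14.0, 19.9, -0.0, 0.093, -12.1, 21.1, -0.0, 0.093, -10.1, 22.2, -0.0, 0.093, -4.0, 11.5, -0.0, 0.047, 0.0, 0.0, 9.7, 0.0, 0.0, 0.0, 19.3, 0.0, 0.0, 0.0, 19.3, 0.0, 0.0, 0.0, 9.7, 0.0]
```

drive_tool --increments '[0, 0, -10, 0, 0, 0, -20, 0, 0, 0, -24, 0, 0, 0, -16, 0, -10, -1.4, 0, 0.045, -24, -1.7, 0, 0.093, -24.5, 0.5, 0, 0.093, -24.5, 2.8, 0, 0.093]'

```text
time: 34.45
position: [0.5696, -0.0617, 0.1019]
eef_rot: [-3.141, 0.001, 1.235]
ft_force: [-0.0, 0.5, -7.4]
grip_width: 0.0433
grip_force: 93.0
```

drive_tool --increments '[-24, 5.1, 0, 0.093, -23.5, 7.3, 0, 0.093, -22.6, 9.4, 0, 0.093, -21.6, 11.5, 0, 0.093, -20.4, 13.4, 0, 0.093, -19, 15.3, 0, 0.093, -17.5, 17, 0, 0.093, -15.8, 18.5, 0, 0.093]'

```text
time: 35.45
position: [0.5475, -0.2546, 0.1025]
eef_rot: [-3.142, -0.0, 0.494]
ft_force: [0.5, -0.7, -6.8]
grip_width: 0.0432
grip_force: 93.0
```

drive_tool --increments '[-14, 19.9, 0, 0.093, -12, 21, 0, 0.093, -10, 22, 0, 0.093, -4, 11.5, 0, 0.05, 0, 0, 0, 0, 0, 0, 0, 0, 0, 0, 0, 0, 0, 0, 0, 0]'

```text
time: 36.45
position: [0.5384, -0.3366, 0.1026]
eef_rot: [-3.141, -0.0, 0.172]
ft_force: [0.3, 0.3, -5.9]
grip_width: 0.0434
grip_force: 92.7
```

```bash
python3 - <<'E'
from h import *
s=read_state();print(s["position"],s["eef_rot"],s["grip_width"],s["ft_force"])
im=read_camera("wrist")[:,:,::-1].copy();cv2.imwrite("pics/w8.png",im)
c=cam("wrist",s);th=.166
ex=np.array([np.cos(th),np.sin(th)]);ey=np.array([-ex[1],ex[0]])
for a in(-75,75):
  for b in(-50,50):
    p=np.array([.5365,-.3395])+a/1000*ex+b/1000*ey;q=proj(c,[*p,.012]);print(a,b,q);cv2.circle(im,tuple(int(round(v)) for v in q),3,(0,0,255),1)
cv2.imwrite("pics/w8a.png",im)
plan([(.5365,-.3395,.055,.166,4),(.5365,-.3395,.037,.166,4)])
E
```

```text
[ 0.53843623 -0.33664934  0.10255619] [-3.14124661e+00 -2.51210847e-04  1.72033356e-01] 0.0433831395018931 [ 0.32113265  0.25508529 -5.90240646]
-75 -50 [340.7292017  300.96003589]
-75 50 [225.22486528 300.34931122]
75 -50 [354.82312657 120.75475046]
75 50 [214.03234006 119.90923684]
8 [-0.4, 0.4, 7.9, 0.001, -0.8, 0.8, 15.9, 0.002, -0.8, 0.8, 15.9, 0.002, -0.4, 0.4, 7.9, 0.001, 0.0, 0.0, 3.0, -0.0, 0.0, 0.0, 6.0, -0.0, 0.0, 0.0, 6.0, -0.0, 0.0, 0.0, 3.0, -0.0]
```

View pics/w8a.png

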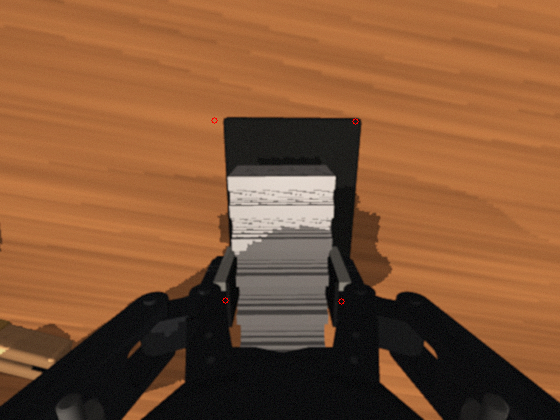

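The pad's far corners are at (224,119) and (360,119), against (214,120) and (355,121) predicted. That suggests the pad lies about 5 mm further in tool +y, so I'll fit the edges.

```bash
python3 - <<'E'
from h import *
np.set_printoptions(precision=4,suppress=True)
s=read_state();c=cam("wrist",s);im=cv2.imread("pics/w8.png").max(2).astype(int)
def edge(row,lo,hi,up):
    g=np.diff(im[row,lo:hi]);return lo+(np.argmax(g) if up else np.argmin(g))+.5
T=R.from_euler('xyz',s["eef_rot"]).as_matrix()
def tool(uv,z=.012):return 1000*(T.T@(onz(c,uv,z)-s["position"]))[:2]
for r in range(124,164,8):
    l=edge(r,200,245,False);q=edge(r,335,380,True);a,b=tool((l,r)),tool((q,r));print(r,l,q,a,b,(a+b)[1]/2,b[1]-a[1])
for u in(245,290,340):
    col=im[100:140,u];v=100+np.argmin(np.diff(col))+.5;print("far",u,v,tool((u,v)))
# block top at present height: bottom z = TCP z -.0331+.010
zt=s["position"][2]-.0331+.038
print(tool((230,177),zt),tool((335,177),zt))
E
```

```text
124 223.5 360.5 [ 70.079  -40.4861] [70.0534 57.1787] 8.346307667662302 97.66478519987845
132 223.5 360.5 [ 64.5344 -40.8233] [64.5097 57.6289] 8.402819487756005 98.4522312494316
140 223.5 359.5 [ 58.8996 -41.166 ] [58.8761 57.3622] 8.098086768638296 98.52815327583897
148 224.5 358.5 [ 53.1724 -40.7837] [53.1501 57.091 ] 8.15363675042337 97.8747643912024
156 224.5 357.5 [ 47.3506 -41.1318] [47.3295 56.8154] 7.841808877737755 97.94716890305806
far 245 116.5 [ 75.1929 -24.9594]
far 290 117.5 [74.5063  6.8893]
far 340 117.5 [74.4967 42.3009]
[ 52.1076 -20.4827] [52.0996 23.313 ]
```

drive_tool --increments '[-1, 2, 6, 0.009, -1.5, 3, 12, 0, 0, 0, 12, 0, 0, 0, 12, 0, 0, 0, 12, 0, 0, 0, 8, 0, 0, 0, 2, 0, 0, 0, 0, 0]'

```text
time: 37.5
position: [0.5366, -0.3429, 0.0386]
eef_rot: [3.141, -0.0, 0.162]
ft_force: [0.5, 0.4, -6.2]
grip_width: 0.0431
grip_force: 92.9
```

```bash
python3 - <<'E'
from h import *
np.set_printoptions(precision=4,suppress=True)
s=read_state();print(s["position"],s["eef_rot"],s["ft_force"]);c=cam("wrist",s);I=read_camera("wrist")[:,:,::-1].copy();cv2.imwrite("pics/w9.png",I);im=I.max(2).astype(int)
T=R.from_euler('xyz',s["eef_rot"]).as_matrix()
def tool(uv,z=.012):return 1000*(T.T@(onz(c,uv,z)-s["position"]))[:2]
for r in range(110,180,8):
    g=np.diff(im[r,150:410]);l=150+np.argmin(g[:100])+.5;q=310+np.argmax(g[160:])+.5
    a,b=tool((l,r)),tool((q,r));print(r,l,q,a,b,(a+b)[1]/2,b[1]-a[1])
for u in(240,290,340):
    col=im[60:230,u];d=np.diff(col);print(u,60+np.argmin(d)+.5,60+np.argmax(d)+.5,tool((u,60+np.argmin(d)+.5)),tool((u,60+np.argmax(d)+.5),.042))
E
```

```text
[ 0.5366 -0.3429  0.0386] [ 3.1413 -0.0001  0.1618] [ 0.5131  0.3924 -6.1636]
110 155.5 374.5 [ 78.9997 -61.1511] [78.9697 46.8069] -7.172121093625588 107.95798205220876
118 185.5 381.5 [ 75.2153 -46.7412] [75.1883 50.647 ] 1.9529172208785468 97.38822978853706
126 185.5 380.5 [ 71.3744 -47.1262] [71.3474 50.5419] 1.7078450646688879 97.66808718409823
134 186.5 379.5 [ 67.4713 -47.0125] [67.4444 50.435 ] 1.7112680418706105 97.44755551634182
142 187.5 379.5 [ 63.5046 -46.897 ] [63.4776 50.8355] 1.969257031896401 97.73245091096729
150 188.5 378.5 [ 59.4727 -46.7795] [59.4458 50.7293] 1.9748835032202692 97.50882500632437
158 188.5 377.5 [ 55.3742 -47.1776] [55.3472 50.6214] 1.7218744088618863 97.79895243513316
166 189.5 376.5 [ 51.2071 -47.0605] [51.1802 50.5116] 1.7255288948886438 97.57214677081527
174 190.5 376.5 [ 46.9698 -46.9415] [46.9428 50.9262] 1.9923287179716596 97.86768853726085
240 112.5 175.5 [ 77.8132 -19.5473] [ 52.4435 -16.5102]
290 112.5 175.5 [77.8064  5.1616] [52.4377  4.574 ]
340 112.5 193.5 [77.7995 29.8704] [44.5653 26.13  ]
```

View pics/w9.png

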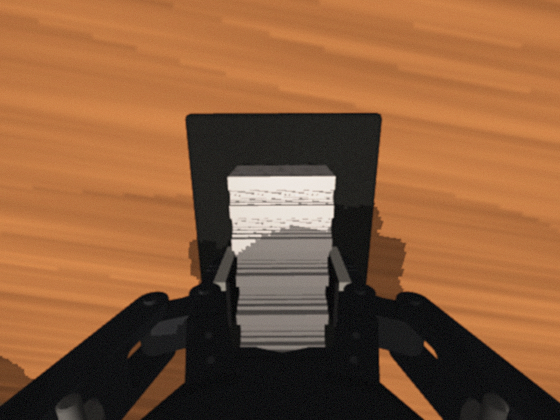

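The block lies centred on the pad: pad edges 186–381 and far edge 112, with the block's far edge at 175, aligned within about 1 mm. I'll lower the last 3.5 mm and release.

drive_tool --increments '[0, 0, 1.5, 0, 0, 0, 1.2, 0, 0, 0, 0.8, 0, 0, 0, 0, 0, 0, 0, 0, 0, 0, 0, 0, 0, 0, 0, 0, 0, 0, 0, 0, 0]'

```text
time: 38.55
position: [0.5365, -0.3428, 0.0352]
eef_rot: [3.142, -0.0, 0.162]
ft_force: [-1.7, 1.5, -1.7]
grip_width: 0.0432
grip_force: 93.2
```

drive_tool --increments '[0, 0, 0, 0, 0, 0, 0, 0, 0, 0, 0, 0, 0, 0, 0, 0, 0, 0, 0, 0, 0, 0, -8, 0, 0, 0, -14, 0, 0, 0, -18, 0]' --gripper 65

```text
time: 39.55
position: [0.5364, -0.3429, 0.0763]
eef_rot: [3.141, -0.0, 0.162]
ft_force: [-1.0, -0.4, 0.5]
grip_width: 0.0651
grip_force: 0.0
```

```bash
python3 - <<'E'
from h import *
s=read_state();print(s["position"],s["grip_width"])
plan([(.5365,-.343,.17,.166,4),(.4319,.3022,.16,1.549,20)])
E
```

```text
[ 0.53644037 -0.34286463  0.07625872] 0.06512756789451178
8 [0.0, 0.0, -15.6, -0.001, 0.0, 0.0, -31.2, -0.001, 0.0, 0.0, -31.2, -0.001, 0.0, 0.0, -15.6, -0.001, 0.1, -17.2, 0.3, -0.036, 1.4, -34.4, 0.5, -0.073, 3.9, -34.2, 0.5, -0.073, 6.4, -33.8, 0.5, -0.073]
8 [8.8, -33.2, 0.5, -0.073, 11.2, -32.5, 0.5, -0.073, 13.6, -31.6, 0.5, -0.073, 15.8, -30.5, 0.5, -0.073, 18.0, -29.3, 0.5, -0.073, 20.1, -27.9, 0.5, -0.073, 22.1, -26.4, 0.5, -0.073, 23.9, -24.7, 0.5, -0.073]
8 [25.7, -22.9, 0.5, -0.073, 27.3, -21.0, 0.5, -0.073, 28.7, -18.9, 0.5, -0.073, 30.0, -16.8, 0.5, -0.073, 31.2, -14.6, 0.5, -0.073, 32.1, -12.3, 0.5, -0.073, 32.9, -9.9, 0.5, -0.073, 16.8, -3.7, 0.3, -0.036]
```

drive_tool --increments '[0, 0, -16, 0, 0, 0, -31, 0, 0, 0, -31, 0, 0, 0, -16, 0, 0, -17, 0, -0.038, 1.4, -34.5, 0.5, -0.073, 4, -34, 0.5, -0.073, 6.4, -34, 0.5, -0.073]' --gripper 45

```text
time: 40.55
position: [0.5163, -0.221, 0.166]
eef_rot: [-3.139, 0.001, 0.424]
ft_force: [0.6, 0.1, -0.3]
grip_width: 0.0451
grip_force: 0.0
```

drive_tool --increments '[8.8, -33.2, 0.5, -0.073, 11.2, -32.5, 0.5, -0.073, 13.6, -31.6, 0.5, -0.073, 15.8, -30.5, 0.5, -0.073, 18, -29.3, 0.5, -0.073, 20, -28, 0.5, -0.073, 22, -26.4, 0.5, -0.073, 24, -24.7, 0.5, -0.073]'

```text
time: 41.55
position: [0.4715, 0.0498, 0.1624]
eef_rot: [-3.139, 0.001, 1.008]
ft_force: [1.1, 0.1, -0.6]
grip_width: 0.0449
grip_force: 0.0
```

drive_tool --increments '[25.7, -23, 0.5, -0.073, 27.3, -21, 0.5, -0.073, 28.7, -19, 0.5, -0.073, 30, -16.8, 0.5, -0.073, 31, -14.6, 0.5, -0.073, 32, -12.3, 0.5, -0.073, 33, -10, 0.5, -0.073, 16.8, -3.7, 0.5, -0.038]'

```text
time: 42.55
position: [0.4295, 0.3042, 0.1584]
eef_rot: [-3.139, 0.0, 1.558]
ft_force: [0.2, -0.5, -0.7]
grip_width: 0.0452
grip_force: 0.0
```

drive_tool --increments '[0, 0, 0, 0, 0, 0, 0, 0, 0, 0, 0, 0, 0, 0, 0, 0, 0, 0, 0, 0, 0, 0, 0, 0, 0, 0, 0, 0, 0, 0, 0, 0]'

```text
time: 43.55
position: [0.4318, 0.3022, 0.1595]
eef_rot: [-3.142, 0.0, 1.552]
ft_force: [0.4, -0.2, -0.5]
grip_width: 0.0452
grip_force: 0.0
```

```bash
python3 - <<'E'
from h import *
s=read_state();print(s["position"],s["eef_rot"],s["grip_width"])
plan([(.4317,.3022,.16,1.549,1),(.4317,.3022,.0898,1.549,7)])
E
```

```text
[0.4317843  0.30223906 0.15946425] [-3.14156087e+00  4.07885153e-05  1.55182952e+00] 0.04515161552467631
8 [-0.0, -0.1, -0.5, 0.003, 0.0, 0.0, 5.8, -0.0, 0.0, 0.0, 11.7, -0.0, 0.0, 0.0, 11.7, -0.0, 0.0, 0.0, 11.7, -0.0, 0.0, 0.0, 11.7, -0.0, 0.0, 0.0, 11.7, -0.0, 0.0, 0.0, 5.8, -0.0]
```

drive_tool --increments '[0, 0, 6, 0.003, 0, 0, 12, 0, 0, 0, 14, 0, 0, 0, 14, 0, 0, 0, 13, 0, 0, 0, 8, 0, 0, 0, 2.7, 0, 0, 0, 0, 0]'

```text
time: 44.55
position: [0.4319, 0.3022, 0.0898]
eef_rot: [3.142, -0.0, 1.549]
ft_force: [0.1, 0.6, -0.6]
grip_width: 0.0452
grip_force: 0.0
```

drive_tool --increments '[0, 0, 0, 0, 0, 0, 0, 0, 0, 0, 0, 0, 0, 0, 0, 0, 0, 0, 0, 0, 0, 0, 0, 0, 0, 0, 0, 0, 0, 0, 0, 0]' --gripper 12 --force 50

```text
time: 45.55
position: [0.432, 0.3024, 0.0903]
eef_rot: [3.141, -0.001, 1.549]
ft_force: [-1.3, 0.2, 4.7]
grip_width: 0.0254
grip_force: 49.3
```

```bash
python3 - <<'E'
from h import *
s=read_state();print(s["position"],s["eef_rot"],s["grip_width"],s["ft_force"])
x,y,z=s["position"]
plan([(x,y,z+.055,1.549,4),(.5147,-.0439,z+.055,1.549,14),(.5147,-.0439,z+.01,1.549,6)])
E
```

```text
[0.43195114 0.30240189 0.09031606] [ 3.14104765e+00 -6.40858043e-04  1.54880796e+00] 0.02539584535445315 [-1.30424389  0.15882825  4.71290397]
8 [0.0, 0.0, -9.2, -0.0, 0.0, 0.0, -18.3, -0.0, 0.0, 0.0, -18.3, -0.0, 0.0, 0.0, -9.2, -0.0, -13.2, 3.5, -0.0, -0.0, -26.5, 6.9, -0.0, -0.0, -26.5, 6.9, -0.0, -0.0, -26.5, 6.9, -0.0, -0.0]
8 [-26.5, 6.9, -0.0, -0.0, -26.5, 6.9, -0.0, -0.0, -26.5, 6.9, -0.0, -0.0, -26.5, 6.9, -0.0, -0.0, -26.5, 6.9, -0.0, -0.0, -26.5, 6.9, -0.0, -0.0, -26.5, 6.9, -0.0, -0.0, -26.5, 6.9, -0.0, -0.0]
8 [-26.5, 6.9, -0.0, -0.0, -13.2, 3.5, -0.0, -0.0, 0.0, 0.0, 4.5, -0.0, 0.0, 0.0, 9.0, -0.0, 0.0, 0.0, 9.0, -0.0, 0.0, 0.0, 9.0, -0.0, 0.0, 0.0, 9.0, -0.0, 0.0, 0.0, 4.5, -0.0]
```

drive_tool --increments '[0, 0, -9, 0, 0, 0, -18, 0, 0, 0, -18, 0, 0, 0, -10, 0, -13, 3.5, 0, 0, -26.5, 6.9, 0, 0, -26.5, 6.9, 0, 0, -26.5, 6.9, 0, 0]'

```text
time: 46.55
position: [0.4538, 0.207, 0.144]
eef_rot: [-3.14, 0.001, 1.548]
ft_force: [0.1, -0.8, -2.9]
grip_width: 0.0252
grip_force: 49.4
```

drive_tool --increments '[-26.5, 6.9, 0, 0, -26.5, 6.9, 0, 0, -26.5, 6.9, 0, 0, -26.5, 6.9, 0, 0, -26.5, 6.9, 0, 0, -26.5, 6.9, 0, 0, -26.5, 6.9, 0, 0, -26.5, 6.9, 0, 0]'

```text
time: 47.55
position: [0.5038, -0.006, 0.144]
eef_rot: [-3.14, 0.001, 1.548]
ft_force: [-0.2, -0.3, -2.1]
grip_width: 0.0254
grip_force: 49.4
```

drive_tool --increments '[-26.5, 6.9, 0, 0, -13.4, 3.5, 0, 0, 0, 0, 5, 0, 0, 0, 9, 0, 0, 0, 11, 0, 0, 0, 6, 0, 0, 0, 0, 0, 0, 0, 0, 0]'

```text
time: 48.55
position: [0.5142, -0.044, 0.1139]
eef_rot: [3.141, 0.0, 1.549]
ft_force: [0.5, 0.0, -1.9]
grip_width: 0.0255
grip_force: 49.4
```

```bash
python3 - <<'E'
from h import *
s=read_state();print(s["position"],s["eef_rot"],s["ft_force"])
plan([(.5147,-.0439,.0967,1.549,4)])
E
```

```text
[ 0.51415994 -0.04400505  0.11391852] [3.14134978e+00 5.74285579e-05 1.54895581e+00] [ 0.47502648  0.00815598 -1.89652236]
4 [0.0, 0.1, 2.9, -0.0, 0.0, 0.2, 5.7, -0.0, 0.0, 0.2, 5.7, -0.0, 0.0, 0.1, 2.9, -0.0]
```

drive_tool --increments '[0, 0.3, 5, 0, 0, 0.2, 6, 0, 0, 0, 3.5, 0, 0, 0, 1.5, 0, 0, 0, 0.8, 0, 0, 0, 0, 0, 0, 0, 0, 0, 0, 0, 0, 0]'

```text
time: 49.55
position: [0.5144, -0.0441, 0.0974]
eef_rot: [3.142, -0.0, 1.549]
ft_force: [-2.3, 1.1, 5.9]
grip_width: 0.0251
grip_force: 50.2
```

drive_tool --increments '[0, 0, 0, 0, 0, 0, 0, 0, 0, 0, 0, 0, 0, 0, 0, 0, 0, 0, 0, 0, 0, 0, -15, 0, 0, 0, -25, 0, 0, 0, -25, 0]' --gripper 50

```text
time: 50.55
position: [0.5145, -0.0442, 0.1636]
eef_rot: [3.141, 0.0, 1.549]
ft_force: [0.6, 0.4, -0.1]
grip_width: 0.0499
grip_force: 0.0
```

```bash
python3 - <<'E'
from h import *
s=read_state();print(s["position"],s["grip_width"])
plan([(.5,.3156,.166,1.549,13),(.5,.3156,.166,1.549,3)])
E
```

```text
[ 0.51454478 -0.04420516  0.16361993] 0.04985008943270828
8 [15.0, -0.9, -0.1, -0.0, 29.9, -1.9, -0.2, -0.0, 29.9, -1.9, -0.2, -0.0, 29.9, -1.9, -0.2, -0.0, 29.9, -1.9, -0.2, -0.0, 29.9, -1.9, -0.2, -0.0, 29.9, -1.9, -0.2, -0.0, 29.9, -1.9, -0.2, -0.0]
8 [29.9, -1.9, -0.2, -0.0, 30.0, -1.9, -0.2, -0.0, 30.0, -1.9, -0.2, -0.0, 30.0, -1.9, -0.2, -0.0, 15.0, -0.9, -0.1, -0.0, 0.0, 0.0, -0.0, -0.0, 0.0, 0.0, -0.0, -0.0, 0.0, 0.0, -0.0, -0.0]
```

Burner is back. Next the mandrel, with tray grasp at (.500,.3156,.0993).

drive_tool --increments '[15, -1, 0, 0, 30, -2, 0, 0, 30, -2, 0, 0, 30, -2, 0, 0, 30, -2, 0, 0, 30, -1.9, 0, 0, 30, -1.9, 0, 0, 30, -1.9, 0, 0]'

```text
time: 51.55
position: [0.5039, 0.1829, 0.1618]
eef_rot: [-3.141, -0.0, 1.55]
ft_force: [0.5, -0.4, -0.1]
grip_width: 0.0501
grip_force: 0.0
```

drive_tool --increments '[30, -1.9, 0, 0, 30, -1.9, 0, 0, 30, -1.9, 0, 0, 29.5, -1.4, 0, 0, 15, -0.6, 0, 0, 0, 0, 0, 0, 0, 0, 0, 0, 0, 0, 0, 0]'

```text
time: 52.55
position: [0.5004, 0.3144, 0.1621]
eef_rot: [3.141, 0.001, 1.547]
ft_force: [-0.2, -0.4, 0.9]
grip_width: 0.0498
grip_force: 0.0
```

```bash
python3 - <<'E'
from h import *
s=read_state();print(s["position"],s["eef_rot"],s["grip_width"])
plan([(.5,.3156,.0993,1.549,8)])
E
```

```text
[0.5003957  0.31435591 0.16209802] [3.14143933e+00 6.08223603e-04 1.54686147e+00] 0.049825674412388256
8 [0.1, -0.0, 4.5, -0.0, 0.2, -0.1, 9.0, -0.0, 0.2, -0.1, 9.0, -0.0, 0.2, -0.1, 9.0, -0.0, 0.2, -0.1, 9.0, -0.0, 0.2, -0.1, 9.0, -0.0, 0.2, -0.1, 9.0, -0.0, 0.1, -0.0, 4.5, -0.0]
```

drive_tool --increments '[0, -0.3, 6, 0, 0, 0, 12, 0, 0, 0, 13, 0, 0, 0, 13, 0, 0, 0, 11, 0, 0, 0, 6, 0, 0, 0, 2, 0, 0, 0, 0, 0]'

```text
time: 53.55
position: [0.4999, 0.3159, 0.0991]
eef_rot: [3.141, -0.0, 1.549]
ft_force: [1.0, -0.7, 0.1]
grip_width: 0.0502
grip_force: 0.0
```

drive_tool --increments '[0, 0, 0, 0, 0, 0, 0, 0, 0, 0, 0, 0, 0, 0, 0, 0, 0, 0, 0, 0, 0, 0, 0, 0, 0, 0, 0, 0, 0, 0, 0, 0]' --gripper 5 --force 60

```text
time: 54.55
position: [0.4998, 0.316, 0.0995]
eef_rot: [3.141, -0.0, 1.549]
ft_force: [-2.0, -0.1, 6.1]
grip_width: 0.0184
grip_force: 58.7
```

```bash
python3 - <<'E'
from h import *
s=read_state();print(s["position"],s["eef_rot"],s["grip_width"],s["ft_force"])
x,y,z=s["position"]
# keep the grasp offset along y: spot y = .0231 + (y-.3156)
Y=.0231+(y-.3156);print(Y)
plan([(x,y,z+.055,1.549,4),(.5193,Y,z+.055,1.549,12),(.5193,Y,z+.025,1.549,6)])
E
```

```text
[0.49978187 0.31595041 0.09953506] [ 3.14120733e+00 -4.59751504e-04  1.54885632e+00] 0.018359144904040687 [-2.03212813 -0.11089291  6.08795559]
0.023450413706277196
8 [0.0, 0.0, -9.2, -0.0, 0.0, 0.0, -18.3, -0.0, 0.0, 0.0, -18.3, -0.0, 0.0, 0.0, -9.2, -0.0, -13.3, 1.2, -0.0, -0.0, -26.5, 2.4, -0.0, -0.0, -26.5, 2.4, -0.0, -0.0, -26.5, 2.4, -0.0, -0.0]
8 [-26.5, 2.4, -0.0, -0.0, -26.5, 2.4, -0.0, -0.0, -26.5, 2.4, -0.0, -0.0, -26.5, 2.4, -0.0, -0.0, -26.5, 2.4, -0.0, -0.0, -26.5, 2.4, -0.0, -0.0, -26.5, 2.4, -0.0, -0.0, -13.3, 1.2, -0.0, -0.0]
6 [0.0, 0.0, 3.0, -0.0, 0.0, 0.0, 6.0, -0.0, 0.0, 0.0, 6.0, -0.0, 0.0, 0.0, 6.0, -0.0, 0.0, 0.0, 6.0, -0.0, 0.0, 0.0, 3.0, -0.0]
```

drive_tool --increments '[0, 0, -9, 0, 0, 0, -18, 0, 0, 0, -18, 0, 0, 0, -10, 0, -13, 1.2, 0, 0, -26.5, 2.4, 0, 0, -26.5, 2.4, 0, 0, -26.5, 2.4, 0, 0]'

```text
time: 55.55
position: [0.5055, 0.2208, 0.153]
eef_rot: [-3.14, 0.002, 1.548]
ft_force: [-0.3, -0.8, -6.0]
grip_width: 0.0186
grip_force: 59.0
```

drive_tool --increments '[-26.5, 2.4, 0, 0, -26.5, 2.4, 0, 0, -26.5, 2.4, 0, 0, -26.5, 2.4, 0, 0, -26.5, 2.4, 0, 0, -26.5, 2.4, 0, 0, -26.5, 2.4, 0, 0, -13.5, 1.4, 0, 0]'

```text
time: 56.55
position: [0.519, 0.0211, 0.1533]
eef_rot: [-3.14, 0.001, 1.546]
ft_force: [-0.4, 0.5, -6.8]
grip_width: 0.0183
grip_force: 59.0
```

drive_tool --increments '[0, 0, 0, 0, 0, 0, 5, 0, 0, 0, 9, 0, 0, 0, 11, 0, 0, 0, 6, 0, 0, 0, 0, 0, 0, 0, 0, 0, 0, 0, 0, 0]'

```text
time: 57.55
position: [0.5201, 0.0238, 0.1233]
eef_rot: [3.141, -0.0, 1.549]
ft_force: [-0.7, -0.2, -6.9]
grip_width: 0.0182
grip_force: 58.9
```

```bash
python3 - <<'E'
from h import *
s=read_state();print(s["position"],s["eef_rot"],s["ft_force"])
plan([(.5193,.02345,.1063,1.549,4)])
E
```

```text
[0.52014064 0.02376158 0.12330968] [ 3.14090041e+00 -4.82224749e-05  1.54871391e+00] [-0.66748193 -0.20473598 -6.91048133]
4 [-0.1, -0.1, 2.8, -0.0, -0.1, -0.3, 5.7, -0.0, -0.1, -0.3, 5.7, -0.0, -0.1, -0.1, 2.8, -0.0]
```

drive_tool --increments '[-0.2, -0.5, 5, 0, -0.1, -0.3, 6, 0, 0, 0, 3.5, 0, 0, 0, 1.5, 0, 0, 0, 0.9, 0, 0, 0, 0, 0, 0, 0, 0, 0, 0, 0, 0, 0]'

```text
time: 58.55
position: [0.519, 0.0235, 0.1065]
eef_rot: [3.141, -0.0, 1.549]
ft_force: [-3.8, -0.6, 6.1]
grip_width: 0.0185
grip_force: 60.4
```

drive_tool --increments '[0, 0, 0, 0, 0, 0, 0, 0, 0, 0, 0, 0, 0, 0, 0, 0, 0, 0, 0, 0, 0, 0, -12, 0, 0, 0, -25, 0, 0, 0, -24, 0]' --gripper 50

```text
time: 59.55
position: [0.5191, 0.0235, 0.1685]
eef_rot: [3.141, 0.0, 1.549]
ft_force: [1.2, 0.1, 0.1]
grip_width: 0.05
grip_force: 0.0
```

```bash
python3 - <<'E'
from h import *
s=read_state();print(s["position"],s["grip_width"])
plan([(.5704,.33,.16,1.549,12),(.5704,.33,.16,1.549,4)])
E
```

```text
[0.51913258 0.02345584 0.16852178] 0.050027995750657576
8 [14.0, 2.0, 0.4, -0.0, 28.0, 4.0, 0.8, -0.0, 28.0, 4.0, 0.8, -0.0, 28.0, 4.0, 0.8, -0.0, 28.0, 4.0, 0.8, -0.0, 28.0, 4.0, 0.8, -0.0, 28.0, 4.0, 0.8, -0.0, 28.0, 4.0, 0.8, -0.0]
8 [28.0, 4.0, 0.8, -0.0, 28.0, 4.1, 0.8, -0.0, 28.0, 4.1, 0.8, -0.0, 14.0, 2.0, 0.4, -0.0, 0.0, 0.0, -0.0, 0.0, 0.0, 0.0, -0.0, 0.0, 0.0, 0.0, -0.0, 0.0, 0.0, 0.0, -0.0, 0.0]
```

Mandrel is back. Now the jar (open to 66).

drive_tool --increments '[14, 2, 0.5, 0, 28, 4, 0.8, 0, 28, 4, 0.8, 0, 28, 4, 0.8, 0, 28, 4, 0.8, 0, 28, 4, 0.8, 0, 28, 4, 0.8, 0, 28, 4, 0.8, 0]' --gripper 66

```text
time: 60.55
position: [0.5532, 0.2346, 0.1605]
eef_rot: [-3.141, 0.0, 1.549]
ft_force: [0.9, -0.2, -0.2]
grip_width: 0.0658
grip_force: 0.0
```

drive_tool --increments '[28, 4, 0.8, 0, 28, 4.1, 0.8, 0, 28, 4.1, 0.8, 0, 14, 2, 0.4, 0, 0, 0, 0, 0, 0, 0, 0, 0, 0, 0, 0, 0, 0, 0, 0, 0]'

```text
time: 61.55
position: [0.5702, 0.3296, 0.1584]
eef_rot: [3.141, 0.0, 1.548]
ft_force: [-1.4, -0.2, 0.3]
grip_width: 0.0662
grip_force: 0.0
```

```bash
python3 - <<'E'
from h import *
s=read_state();print(s["position"],s["eef_rot"],s["grip_width"])
plan([(.5704,.33,.0878,1.549,4)])
E
```

```text
[0.57024872 0.32963978 0.15842556] [3.14140206e+00 6.65065142e-05 1.54764473e+00] 0.06617568891170533
4 [0.1, 0.0, 11.8, -0.0, 0.1, 0.0, 23.5, -0.0, 0.1, 0.0, 23.5, -0.0, 0.1, 0.0, 11.8, -0.0]
```

drive_tool --increments '[0, 0, 6, 0, 0, 0, 13, 0, 0, 0, 14, 0, 0, 0, 14, 0, 0, 0, 13, 0, 0, 0, 8, 0, 0, 0, 2.2, 0, 0, 0, 0, 0]'

```text
time: 62.55
position: [0.5702, 0.3305, 0.0881]
eef_rot: [3.141, -0.0, 1.549]
ft_force: [-0.2, 0.4, 0.6]
grip_width: 0.0662
grip_force: 0.0
```

drive_tool --increments '[0, 0, 0, 0, 0, 0, 0, 0, 0, 0, 0, 0, 0, 0, 0, 0, 0, 0, 0, 0, 0, 0, 0, 0, 0, 0, 0, 0, 0, 0, 0, 0]' --gripper 30 --force 50

```text
time: 63.55
position: [0.5707, 0.3308, 0.0889]
eef_rot: [3.14, -0.001, 1.549]
ft_force: [0.7, -0.1, 5.4]
grip_width: 0.0443
grip_force: 51.5
```

```bash
python3 - <<'E'
from h import *
s=read_state();print(s["position"],s["eef_rot"],s["grip_width"],s["ft_force"])
x,y,z=s["position"]
Y=.0891+(y-.330);print(Y)
plan([(x,y,z+.055,1.549,4),(.5204,Y,z+.055,1.549,12)])
E
```

```text
[0.57065795 0.33075771 0.088898  ] [ 3.14007405e+00 -9.65139281e-04  1.54872888e+00] 0.04434936831367957 [ 0.66768549 -0.06736789  5.44476207]
0.08985771394784407
8 [0.0, 0.0, -9.2, -0.0, 0.0, 0.0, -18.3, -0.0, 0.0, 0.0, -18.3, -0.0, 0.0, 0.0, -9.2, -0.0, -11.0, -2.0, -0.0, -0.0, -22.0, -4.1, -0.0, -0.0, -22.0, -4.1, -0.0, -0.0, -22.0, -4.1, -0.0, -0.0]
8 [-22.0, -4.1, -0.0, -0.0, -22.0, -4.1, -0.0, -0.0, -22.0, -4.1, -0.0, -0.0, -22.0, -4.1, -0.0, -0.0, -22.0, -4.1, -0.0, -0.0, -22.0, -4.1, -0.0, -0.0, -22.0, -4.1, -0.0, -0.0, -11.0, -2.0, -0.0, -0.0]
```

drive_tool --increments '[0, 0, -9, 0, 0, 0, -18, 0, 0, 0, -18, 0, 0, 0, -10, 0, -11, -2, 0, 0, -22, -4.1, 0, 0, -22, -4.1, 0, 0, -22, -4.1, 0, 0]'

```text
time: 64.55
position: [0.5533, 0.2519, 0.1423]
eef_rot: [-3.14, 0.001, 1.548]
ft_force: [0.8, 0.2, -1.8]
grip_width: 0.0442
grip_force: 51.2
```

drive_tool --increments '[-22, -4.1, 0, 0, -22, -4.1, 0, 0, -22, -4.1, 0, 0, -22, -4.1, 0, 0, -22, -4.1, 0, 0, -22, -4.1, 0, 0, -22, -4.1, 0, 0, -11, -2, 0, 0]'

```text
time: 65.55
position: [0.5194, 0.0876, 0.1431]
eef_rot: [-3.142, 0.0, 1.547]
ft_force: [-0.8, 0.7, -2.4]
grip_width: 0.044
grip_force: 51.2
```

drive_tool --increments '[0, 0, 0, 0, 0, 0, 5, 0, 0, 0, 9, 0, 0, 0, 11, 0, 0, 0, 6, 0, 0, 0, 0, 0, 0, 0, 0, 0, 0, 0, 0, 0]'

```text
time: 66.55
position: [0.52, 0.0895, 0.1123]
eef_rot: [3.141, -0.0, 1.549]
ft_force: [-0.3, -0.8, -1.0]
grip_width: 0.0444
grip_force: 51.2
```

```bash
python3 - <<'E'
from h import *
s=read_state();print(s["position"],s["eef_rot"],s["ft_force"])
plan([(.5204,.0897,.0957,1.549,4)])
E
```

```text
[0.51997181 0.08953257 0.11228429] [ 3.14097894e+00 -1.32877750e-04  1.54873935e+00] [-0.282062   -0.84386232 -0.95661519]
4 [0.0, 0.1, 2.8, -0.0, 0.1, 0.1, 5.5, -0.0, 0.1, 0.1, 5.5, -0.0, 0.0, 0.1, 2.8, -0.0]
```

drive_tool --increments '[0, 0.4, 5, 0, 0, 0, 6, 0, 0, 0, 3.5, 0, 0, 0, 1.5, 0, 0, 0, 0.8, 0, 0, 0, 0, 0, 0, 0, 0, 0, 0, 0, 0, 0]'

```text
time: 67.55
position: [0.5199, 0.0894, 0.0958]
eef_rot: [-3.141, -0.0, 1.549]
ft_force: [-2.6, -0.4, 6.8]
grip_width: 0.0444
grip_force: 52.2
```

drive_tool --increments '[0, 0, 0, 0, 0, 0, 0, 0, 0, 0, 0, 0, 0, 0, 0, 0, 0, 0, 0, 0, 0, 0, -12, 0, 0, 0, -25, 0, 0, 0, -30, 0]' --gripper 62

```text
time: 68.55
position: [0.5199, 0.0894, 0.1633]
eef_rot: [-3.141, 0.0, 1.549]
ft_force: [0.8, -0.4, 0.3]
grip_width: 0.0626
grip_force: 0.0
```

drive_tool --increments '[10, 0, -20, 0, 25, 0, -20, 0, 40, 0, -20, 0, 40, 0, 0, 0, 40, 0, 0, 0, 40, 0, 0, 0, 40, 0, 0, 0, 20, 0, 0, 0]'

```text
time: 69.55
position: [0.5251, 0.3469, 0.2227]
eef_rot: [-3.141, -0.001, 1.551]
ft_force: [-0.5, -1.3, 0.3]
grip_width: 0.0623
grip_force: 0.0
```

```bash
python3 - <<'E'
from h import *
s=read_state();print(s["position"],s["ft_force"])
for n,box in(("top",(170,280,195,330)),("scene",(160,280,210,350))):
    a=cv2.imread(f"pics/{n}0.png");b=read_camera(n)[:,:,::-1].copy();cv2.imwrite(f"pics/{n}1.png",b)
    # per-object shift between before and after by template matching
    it=dict(top=dict(jar=(215,222,32,34),man=(250,227,24,28),bur=(278,226,28,30),cal=(195,288,72,34),clamp=(282,292,72,28),ham=(200,115,102,38),rack=(203,178,20,40)),
            scene=dict(jar=(296,200,28,44),man=(283,182,18,42),bur=(267,170,22,44),cal=(324,196,62,38),clamp=(290,156,40,40),ham=(165,238,80,68)))[n]
    for k,(x,y,w,h) in it.items():
        t=a[y:y+h,x:x+w];r=cv2.matchTemplate(b[y-6:y+h+6,x-6:x+w+6],t,cv2.TM_CCOEFF_NORMED)
        _,v,_,l=cv2.minMaxLoc(r);print(n,k,round(v,3),l[0]-6,l[1]-6)
b=cv2.imread("pics/top1.png");c=cam("top")
roi=np.zeros(b.shape[:2],bool);roi[196:255,400:450]=1
m=big((b.max(2)>70)&roi);print("block",cv2.boundingRect(m),cv2.minAreaRect(np.array([onz(c,p[0],.04)[:2]*1000 for p in m],np.float32)))
roi[:]=0;roi[180:275,385:470]=1
m=big(cv2.morphologyEx(((b.max(2)<75)&roi).astype(np.uint8),cv2.MORPH_CLOSE,np.ones((3,3))));print("pad",cv2.minAreaRect(np.array([onz(c,p[0],.012)[:2]*1000 for p in m],np.float32)))
E
```

```text
[0.5250528  0.34685569 0.2226632 ] [-0.53980697 -1.30685207  0.34172237]
top jar 0.931 0 0
top man 0.999 0 0
top bur 0.995 0 0
top cal 0.985 0 0
top clamp 1.0 0 0
top ham 1.0 0 0
top rack 1.0 0 0
scene jar 0.995 0 0
scene man 0.977 0 0
scene bur 0.965 0 0
scene cal 0.797 0 0
scene clamp 0.998 0 0
scene ham 0.998 0 0
block (412, 198, 34, 50) ((536.8206787109375, -339.5174560546875), (103.90306091308594, 51.55601119995117), 7.965389251708984)
pad ((536.4664916992188, -339.79547119140625), (148.2818145751953, 99.83615112304688), 9.52462100982666)
```

```bash
python3 -c "
from rig import *
print(close_job())"
```

```text
the job is handed in; nothing more can be done
None
```

The job is handed in at about 70 s: the block lies grooves up in the middle of the pad (camera check within about 1 mm and 2°), the jar, burner and mandrel are back with no shift of a whole pixel visible, and the bystanders show none either.

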